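# Close down the parts-counting station

### The arm

A 7-joint arm with a two-finger parallel gripper is mounted at the origin on the work surface. World frame = base frame: x ahead of the robot, y to its left, z up, the work surface at z = 0. Lengths are in m, angles in rad, forces in N, time in s.
With the tool pointing down it reaches from about 0.4 to 0.85 m from the base axis. Payload 4.5 kg.
Tool frame: the origin (TCP) lies at the very end of the fingers, on their centre line; the grasp point (between the pads) lies 19 mm behind it; z points along the fingers, y is the line along which they close (so a half turn about z gives the same grasp; the last joint's range is limited). The gripper opens to 88 mm and grips with 3 to 60 N. Pads are 18 mm wide; open, the fingers measure 123 mm over their backs; the gripper's body (75 mm by 187 mm) begins 45 mm behind the grasp point.
Start: joints at [-1.073, 0.689, -0.195, 1.565, 0.157, 0.902, -0.215], TCP at [0.28, 0.559, 0.207] pointing down, gripper open.
Joint ranges: [-3.01, 3.01], [-0.46, 2.08], [-1.47, 1.51], [0.13, 2.56], [-1, 4.14], [0.04, 2.09], [-2.66, 2.66]. Speed limits (rad/s): [2.57, 2.57, 3.14, 3.14, 3.14, 3.14, 3.14].

### API

Orientations are given as a unit quaternion [x, y, z, w].
In Python, from plant import r gives the robot as it stands. The module is installed in compiled form; this text tells all that it offers.
- The arm moves only by the shell command python3 -m pendant 'ROWS' [FORCE]. ROWS is JSON, one flat list of numbers, 7 for each row, row after row: the opening, from 0 (shut) to 1 (fully open), then the shift along the tool's x, y, z scaled (see below), then the turn, a rotation vector about the tool's x, y, z scaled (see below). A call has 1 to 12 rows; each row is the pose to reach, as a shift and turn from the pose commanded when the call began, along the tool's axes at that moment; what a row does not reach only later rows make up. The controller multiplies each number of a shift by 0.15 m and each number of a turn by pi/2 rad. A row lasts 1/10 s, in which the tool goes at most 50 mm and 8.59 degrees, less where a joint would pass 70% of its speed; a pose out of reach is approached as far as the arm can. A call with a number of a shift or a turn outside -1 to 1 is refused whole. A call with a gripper value outside its range is refused whole. The fingers move at their own pace and stop on an object; FORCE is the grip in N (left out, the last holds). Time passes only in rows, so rows that repeat a pose let the fingers close. It gives the time, the measured TCP pose, the force, the opening and the grip force at its end, in the units of the state.
- r.get_state(): the state, without advancing time (a new reading comes with each control period).
- r.snapshot(name): name is "scene" or "top" or "wrist"; returns a dict with "img" (420x560x3 uint8, red, green, blue), "mtx" (3x3 intrinsics, pixels), "cam_to_world" (4x4, takes a point from camera to world coordinates). Camera axes: x right, y up, looking along -z (the intrinsics and any distortion apply to the point x, -y, -z); pixel columns grow to the right and rows downward; lengths in m; the calibration is good to about 2 mm. A picture is of the moment at which its call begins. There is no depth.
- r.finish_job(): hands the job in; it is judged then, once.
The state is a dict: "clock": time; "q": joint angles; "qd": joint speeds; "joint_torque": joint torques, N m; "tool_pos": TCP position; "eef_rot": TCP orientation; "contact_force": force on the tool from outside, world axes, zero at the start; "moment": the same for the moment, N m; "opening": opening from 0.0 (shut) to 1.0 (fully open); "finger_force": force on a finger pad.
Only numpy, scipy, OpenCV 4.12 (cv2) and the standard library are available. Lean on these libraries where they do the work, as an engineer would, in place of code of your own. Each camera call takes 0.05 s, during which the arm holds its last target. There are 200 camera calls.

### The job

Close down the counting station: first seat the scale's empty pan on the scale, fully home on its two pegs, either way round. Then nest all the sample cups into one upright stack standing on the pan. Also, at any time, put the loose spares back in their stock bins, bearings in the wide bin and carriage blocks in the narrow one. Leave the other things on the bench where they are.

Things in the scene. Friction and masses are not known exactly. Their poses are not given: they have to be found in the camera images.
- scale: Fixed grey counting scale, 170 mm (x) by 210 mm (y), with a lower display console 50 mm deep along its -x side. Origin: on the bench under the middle of the seat; the flat seat is 45 mm above it. Two brass pegs, 12 mm thick with tapered tips, rise 11 mm from the seat at (x, y) = (+52, +83) and (-52, -83) mm
- pan: Loose aluminium pan, 140 (x) by 200 (y) mm, plate 12 mm thick, lip 6 mm higher, 0.5 kg. Origin: centre of underside; z up. Two 15 mm through holes at (x, y) = (+52, +83), (-52, -83) mm fit the scale's pegs. Black handle bar over its middle along x: 80 mm long, 14 mm thick (y), 43 to 63 mm above the underside. Cups stand on the plate beside the handle, e.g. at y = +50 or -50 mm
- cup0: White plastic sample cup (may be absent): 64 mm tall, foot 42 mm across, cone up to 57 mm across at 36 mm height, then a straight rim band 68 mm across (outside) up to the rim, wall 3 mm, 90 g. Nested in an equal cup, its band lands on the rim below, 28 mm above the cup below, with 2 mm of play all round. Origin: centre of underside, z up its axis
- cup1: White plastic sample cup, same as cup0 (may be absent)
- cup2: White plastic sample cup, same as cup0 (may be absent)
- cup3: White plastic sample cup, same as cup0 (may be absent)
- bearing0: Steel ball bearing, a flat round disc 62 mm across and 18 mm thick, lying flat, 0.22 kg; origin: centre of its underside, z along its axis. May be absent
- bearing1: Steel ball bearing, a flat round disc 62 mm across and 18 mm thick, lying flat, 0.22 kg; origin: centre of its underside, z along its axis. May be absent
- block0: Steel linear-guide carriage block, rectangular, 45 mm along its x, 70 mm along its y, 28 mm high, black end caps at its two y ends, 0.3 kg; origin: centre of its underside. May be absent
- block1: Steel linear-guide carriage block, rectangular, 45 mm along its x, 70 mm along its y, 28 mm high, black end caps at its two y ends, 0.3 kg; origin: centre of its underside. May be absent
- bin_wide: Fixed open green stock bin, the wide one: outside 200 mm (x) by 145 mm (y), 50 mm high, walls and floor 5 mm. Origin: centre of its underside
- bin_narrow: Fixed open green stock bin, the narrow one: outside 200 mm (x) by 100 mm (y), 50 mm high, walls and floor 5 mm. Origin: centre of its underside
- spray: Bystander: white bottle with red cap, 64 mm across, 190 mm tall, at the far side; origin: centre of its underside
- carton: Bystander: closed cardboard carton, 70 by 110 by 55 mm, at the far left; origin: centre of its underside
- tape: Bystander: roll of brown tape, 100 mm across, 45 mm high, at the far right; origin: centre of its underside
Things that resemble listed ones, but are neither listed nor needed, are in the scene too. What is shaped like the bearing1 but green or turquoise is not meant.

How it is judged:
On the way, in this order (a step that is already met when the one before it is completed fails the run):
1. the pan sits fully home on the scale's pegs, with no cup on it yet (horizontal distance between pan and scale below 0.004 m and z of pan in the frame of scale between 0.04 and 0.0475 m and angle between pan's own z axis and vertical below 0.03 rad and angle between the x axis of pan and the x axis of scale, either way round below 0.05 rad and distance between each of cup0, cup1, cup2, cup3 and pan above 0.11 m), for 0.2 s.
2. all cups nested in one upright stack on the pan (x of cup0 in the frame of pan between -0.06 and 0.06 m and y of cup0 in the frame of pan between -0.09 and 0.09 m and angle between each of cup0, cup1, cup2, cup3's own z axis and vertical below 0.08 rad and (z of cup0 in the frame of pan between 0.008 and 0.016 m or z of cup0 in the frame of pan between 0.036 and 0.044 m or z of cup0 in the frame of pan between 0.064 and 0.072 m or z of cup0 in the frame of pan between 0.092 and 0.1 m) and horizontal distance between cup0 and cup1 below 0.012 m and horizontal distance between each of cup0, cup1 and cup2 below 0.012 m and horizontal distance between each of cup0, cup1, cup2 and cup3 below 0.012 m and x of cup1 in the frame of pan between -0.06 and 0.06 m and y of cup1 in the frame of pan between -0.09 and 0.09 m and (z of cup1 in the frame of pan between 0.008 and 0.016 m or z of cup1 in the frame of pan between 0.036 and 0.044 m or z of cup1 in the frame of pan between 0.064 and 0.072 m or z of cup1 in the frame of pan between 0.092 and 0.1 m) and x of cup2 in the frame of pan between -0.06 and 0.06 m and y of cup2 in the frame of pan between -0.09 and 0.09 m and (z of cup2 in the frame of pan between 0.008 and 0.016 m or z of cup2 in the frame of pan between 0.036 and 0.044 m or z of cup2 in the frame of pan between 0.064 and 0.072 m or z of cup2 in the frame of pan between 0.092 and 0.1 m) and x of cup3 in the frame of pan between -0.06 and 0.06 m and y of cup3 in the frame of pan between -0.09 and 0.09 m and (z of cup3 in the frame of pan between 0.008 and 0.016 m or z of cup3 in the frame of pan between 0.036 and 0.044 m or z of cup3 in the frame of pan between 0.064 and 0.072 m or z of cup3 in the frame of pan between 0.092 and 0.1 m)), for 0.2 s.
At the end, for the whole second after the job is handed in: Pan flat on the seat over both pegs (4 mm, 0.03 rad tilt, 0.05 rad turn); every cup upright in one nested stack on the pan, 28 mm a step (within 4 mm, 12 mm sideways); every bearing inside the wide bin, every carriage block inside the narrow bin; all at rest (all of step 2 and horizontal distance between pan and scale below 0.004 m and z of pan in the frame of scale between 0.04 and 0.0475 m and angle between pan's own z axis and vertical below 0.03 rad and angle between the x axis of pan and the x axis of scale, either way round below 0.05 rad and x of bearing0 in the frame of bin_wide between -0.095 and 0.095 m and y of bearing0 in the frame of bin_wide between -0.0675 and 0.0675 m and z of bearing0 in the frame of bin_wide between -0.005 and 0.045 m and x of bearing1 in the frame of bin_wide between -0.095 and 0.095 m and y of bearing1 in the frame of bin_wide between -0.0675 and 0.0675 m and z of bearing1 in the frame of bin_wide between -0.005 and 0.045 m and x of block0 in the frame of bin_narrow between -0.095 and 0.095 m and y of block0 in the frame of bin_narrow between -0.045 and 0.045 m and z of block0 in the frame of bin_narrow between -0.005 and 0.045 m and x of block1 in the frame of bin_narrow between -0.095 and 0.095 m and y of block1 in the frame of bin_narrow between -0.045 and 0.045 m and z of block1 in the frame of bin_narrow between -0.005 and 0.045 m and linear speed of each of pan, cup0, cup1, cup2, cup3, bearing0, bearing1, block0, block1 below 0.03 m/s); the robot touches nothing.
It fails at once if the spray is moved more than 40 mm (distance of spray from where it was at the start of the episode above 0.04 m).
It fails at once if the carton is moved more than 40 mm (distance of carton from where it was at the start of the episode above 0.04 m).
It fails at once if the tape is moved more than 40 mm (distance of tape from where it was at the start of the episode above 0.04 m).
Of cup0, cup1, cup2, cup3 only 3 to 4 are there at a start; the rules pass over those that are not, and their reading is None.
Of bearing0, bearing1, block0, block1 only 2 to 4 are there at a start; the rules pass over those that are not, and their reading is None.
At some moment in a run one of bearing0, bearing1, block0, block1 may be knocked a few centimetres aside while the robot is not near it.
It also fails if it takes over 208 s, if anything falls off the work surface, if the arm or the gripper's body presses on something with over 40 N, if the wrist force passes 120 N, or if a joint passes its speed limit or range.

## Working session

There is one attempt and no reset: what is moved stays moved. The work goes in short steps, Python scripts to look and compute and a shell command to move; the robot and the scene stay as the last step left them, time stands still between calls to the robot, and variables do not carry over. Pictures are saved under pics/ and viewed, at most 14 in all, crops included, and the job is handed in when it is done.

```bash
mkdir -p pics; cat > h.py <<'E'
import numpy as np, cv2
from plant import r
def snap(n,f):
    s=r.snapshot(n); cv2.imwrite(f'pics/{f}.png',s['img'][...,::-1]); np.savez(f'pics/{f}.npz',**s); return s
def w2p(s,P):
    P=np.atleast_2d(P); T=np.linalg.inv(s['cam_to_world']); c=P@T[:3,:3].T+T[:3,3]
    c=c*[1,-1,-1]; p=c@np.array(s['mtx']).T; return p[:,:2]/p[:,2:]
def p2w(s,uv,z):
    uv=np.atleast_2d(np.array(uv,float)); d=np.c_[uv,np.ones(len(uv))]@np.linalg.inv(s['mtx']).T*[1,-1,-1]
    d=d@s['cam_to_world'][:3,:3].T; o=s['cam_to_world'][:3,3]; return o+d*((z-o[2])/d[:,2])[:,None]
E
python3 - <<'E'
from h import *
a=snap('top','top0'); b=snap('scene','scene0')
for s in(a,b): print({k:np.round(v,3).tolist() for k,v in s.items() if k!='img'}, s.keys())
st=r.get_state(); print(st)
cv2.imwrite('pics/top0b.png',cv2.resize(a['img'][...,::-1],(800,600),interpolation=cv2.INTER_CUBIC))
E
```

```text
{'mtx': [[415.959, 0.0, 279.725], [0.0, 415.959, 212.961], [0.0, 0.0, 1.0]], 'cam_to_world': [[-0.022, 0.98, -0.195, 0.331], [-1.0, -0.019, 0.018, 0.002], [0.014, 0.196, 0.981, 1.006], [0.0, 0.0, 0.0, 1.0]]} dict_keys(['img', 'mtx', 'cam_to_world'])
{'mtx': [[450.201, 0.0, 279.591], [0.0, 450.201, 211.714], [0.0, 0.0, 1.0]], 'cam_to_world': [[0.886, -0.341, 0.315, 0.888], [0.464, 0.659, -0.591, -0.732], [-0.006, 0.67, 0.742, 0.991], [0.0, 0.0, 0.0, 1.0]]} dict_keys(['img', 'mtx', 'cam_to_world'])
{'clock': 0.1, 'q': array([-1.07318124,  0.68991564, -0.1944936 ,  1.56621866,  0.15729915,
        0.90254222, -0.21510362]), 'qd': array([-0.00055141, -0.00183574,  0.00035531, -0.00218781, -0.00114531,
        0.0009474 ,  0.00057692]), 'joint_torque': array([-3.70490772e-03, -5.28497958e+01, -1.27176661e+00, -1.53834647e+01,
       -5.25731337e-02,  2.00584574e-03,  3.80967560e-05]), 'tool_pos': array([0.27938018, 0.55838113, 0.20668563]), 'eef_rot': array([ 2.29810441e-01,  9.73235040e-01, -8.38196130e-04, -1.24312342e-04]), 'contact_force': array([-0.45571269, -0.26802805, -0.29127422]), 'moment': array([-0.02386724,  0.00611849, -0.01940513]), 'finger_force': 0.0, 'opening': 1.0018243907355018}
```

View pics/top0b.png

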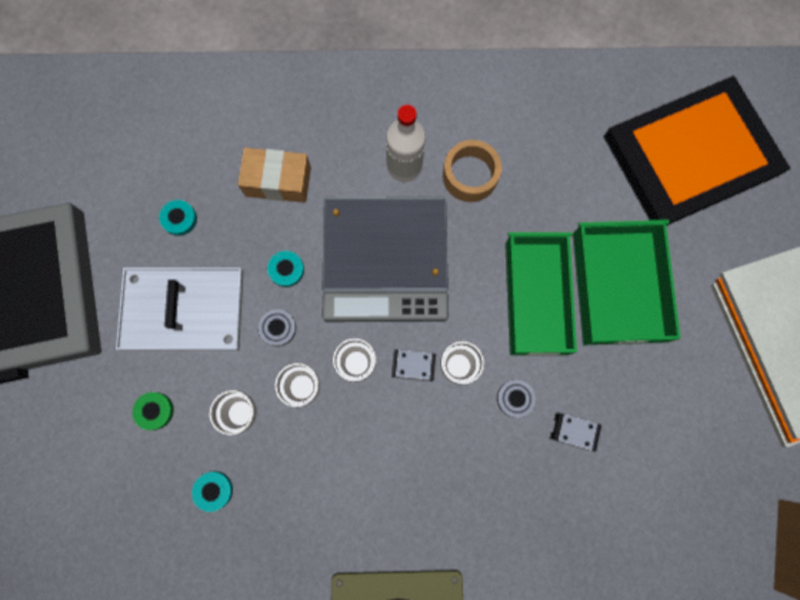

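View pics/scene0.png

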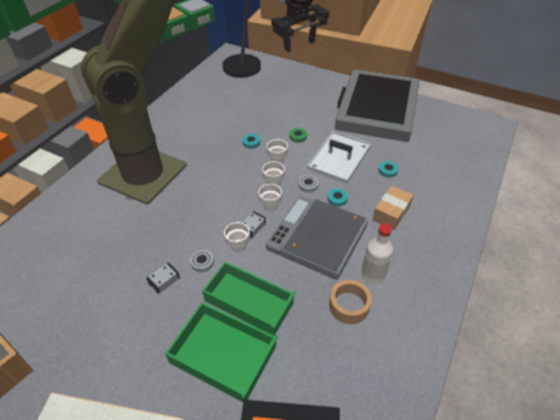

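The top view (in 800x600 pixels) shows the pan at (180,308) with its handle at (172,305), and the scale at (385,258) with pegs at (335,212) and (435,271). Four cups are at (231,412), (297,384), (354,359) and (462,362). The grey bearings are at (277,327) and (516,398), and the blocks at (413,364) and (577,431). The narrow bin is at (541,293) and the wide one at (628,282). Turquoise and green rings are decoys.

```bash
cat >> h.py <<'E'
def blobs(s,lo,hi,z,amin=15,roi=None):
    h=cv2.cvtColor(s['img'],cv2.COLOR_RGB2HSV); m=cv2.inRange(h,lo,hi)
    if roi is not None:
        k=np.zeros_like(m); k[roi[1]:roi[3],roi[0]:roi[2]]=255; m&=k
    out=[]
    for c in cv2.findContours(m,cv2.RETR_EXTERNAL,cv2.CHAIN_APPROX_NONE)[0]:
        if cv2.contourArea(c)<amin: continue
        (u,v),(w,hh),a=cv2.minAreaRect(c); box=p2w(s,cv2.boxPoints(((u,v),(w,hh),a)),z)
        M=cv2.moments(c); out.append((np.round([M['m10']/M['m00'],M['m01']/M['m00']],1),cv2.contourArea(c),np.round(box[:,:2].mean(0),4),np.round(box[:,:2],3).tolist()))
    return out
E
python3 - <<'E'
from h import *
a=dict(np.load('pics/top0.npz'))
def pr(t,b):
    print(t); [print(' ',x[0],x[1],x[2],x[3]) for x in b]
pr('green',blobs(a,(50,120,40),(75,255,255),.05,300,(340,140,490,260)))
pr('pegs',blobs(a,(8,90,60),(28,255,255),.05,2,(225,138,315,205)))
pr('white',blobs(a,(0,0,170),(179,40,255),.064,200,(130,220,350,320)))
k=.7
P=lambda L,z:np.round(p2w(a,np.array(L)*k,z)[:,:2],4).tolist()
print('cups',P([(231,412),(297,384),(354,359),(462,362)],.064))
print('bear',P([(277,327),(516,398)],.018),'blk',P([(413,364),(577,431)],.028))
print('pegs',P([(335.5,212),(435.5,271.5)],.055),'panholes',P([(134,279),(229,339.5)],.012),'handle',P([(172,305)],.063))
print('handle ends',P([(173,281),(172,329)],.063))
E
```

```text
green
  [413.7 200.3] 9116.5 [ 0.5484 -0.3323] [[0.646, -0.187], [0.669, -0.477], [0.449, -0.471], [0.43, -0.194]]
pegs
  [304.2 190. ] 12.0 [ 0.5763 -0.0744] [[0.581, -0.07], [0.581, -0.079], [0.571, -0.079], [0.571, -0.07]]
  [234.7 148.2] 11.5 [0.6833 0.0895] [[0.684, 0.096], [0.69, 0.09], [0.683, 0.083], [0.676, 0.089]]
white
  [161.3 288.4] 705.5 [0.3539 0.2515] [[0.353, 0.298], [0.401, 0.251], [0.354, 0.205], [0.308, 0.252]]
  [207.  269.1] 687.5 [0.3942 0.1507] [[0.403, 0.198], [0.44, 0.141], [0.385, 0.104], [0.348, 0.16]]
  [323.5 253.4] 668.5 [ 0.4236 -0.1127] [[0.457, -0.081], [0.456, -0.147], [0.39, -0.144], [0.391, -0.079]]
  [247.5 251.4] 667.5 [0.4317 0.0596] [[0.465, 0.092], [0.464, 0.026], [0.398, 0.027], [0.399, 0.092]]
  [147.7 231.8] 835.0 [0.4808 0.2858] [[0.509, 0.328], [0.508, 0.246], [0.452, 0.244], [0.454, 0.325]]
cups [[0.3533, 0.2506], [0.3944, 0.1487], [0.4319, 0.059], [0.4236, -0.1124]]
bear [[0.4932, 0.1904], [0.3669, -0.2047]] blk [[0.4255, -0.0358], [0.3117, -0.2983]]
pegs [[0.6811, 0.0888], [0.5749, -0.076]] panholes [[0.5821, 0.4369], [0.4745, 0.2716]] handle [[0.525, 0.351]]
handle ends [[0.5648, 0.3515], [0.4859, 0.349]]
```

```bash
python3 -m pendant '[1,0,0,-0.3,0,0,0, 1,0,0,-0.3,0,0,0]' 20; python3 -c "
from h import *
snap('wrist','w0')
st=r.get_state();print(st['tool_pos'],st['eef_rot'])
T=r.snapshot('wrist')['cam_to_world'];print(T.round(3))
from scipy.spatial.transform import Rotation as R
X=np.eye(4);X[:3,:3]=R.from_quat(st['eef_rot']).as_matrix();X[:3,3]=st['tool_pos'];print(np.linalg.inv(X)@T, X)"
```

```text
clock: 0.3
tool_pos: [0.2807, 0.562, 0.257]
eef_rot: [0.23, 0.973, 0.004, 0.001]
contact_force: [0.4, 0.8, 0.9]
opening: 0.999
finger_force: 0.0
[0.28019393 0.56070626 0.25479787] [2.29910578e-01 9.73207945e-01 2.69505235e-03 3.99099228e-04]
[[ 0.447 -0.851 -0.276  0.208]
 [ 0.894  0.428  0.131  0.595]
 [ 0.007 -0.306  0.952  0.431]
 [ 0.     0.     0.     1.   ]]
[[ 6.59018754e-05  9.51959321e-01  3.06224503e-01  8.00569338e-02]
 [ 9.99999210e-01  3.21768646e-04 -1.21548890e-03 -4.18834944e-04]
 [-1.25562943e-03  3.06224341e-01 -9.51958547e-01 -1.75837111e-01]
 [ 0.00000000e+00  0.00000000e+00  0.00000000e+00  1.00000000e+00]] [[-8.94281933e-01  4.47499452e-01  2.01605517e-03  2.80193929e-01]
 [ 4.47503754e-01  8.94267725e-01  5.06217844e-03  5.60706255e-01]
 [ 4.62429009e-04  5.42920698e-03 -9.99985155e-01  2.54797871e-01]
 [ 0.00000000e+00  0.00000000e+00  0.00000000e+00  1.00000000e+00]]
```

```bash

python3 -m pendant '[1,-0.4,-0.13,0,0,0,0, 1,-0.7,-0.23,0,0,0,0, 1,-0.928,-0.305,0,0,0,0, 1,-0.928,-0.305,0,0,0,0, 1,-0.928,-0.305,0,0,0,0]' >/dev/null
python3 -m pendant '[1,-0.4,-0.13,0,0,0,0, 1,-0.7,-0.23,0,0,0,0, 1,-0.928,-0.305,0,0,0,0, 1,-0.928,-0.305,0,0,0,0, 1,-0.928,-0.305,0,0,0,0]' >/dev/null
python3 -m pendant '[1,0,0,0,0,0,-0.08, 1,0,0,0,0,0,-0.16, 1,0,0,0,0,0,-0.24, 1,0,0,0,0,0,-0.2953, 1,0,0,0,0,0,-0.2953, 1,0,0,0,0,0,-0.2953, 1,0,0,0,0,0,-0.2953]'
python3 -c "
from h import *
s=snap('wrist','wpan');print(s['mtx'])
from scipy.spatial.transform import Rotation as R
print(R.from_quat(r.get_state()['eef_rot']).as_matrix().round(4))"
python3 -m pendant '[1,-0.07,-0.25,0,0,0,0, 1,-0.14,-0.5,0,0,0,0, 1,-0.222,-0.77,0,0,0,0, 1,-0.222,-0.77,0,0,0,0]' >/dev/null
python3 -m pendant '[1,-0.07,-0.25,0,0,0,0, 1,-0.14,-0.5,0,0,0,0, 1,-0.222,-0.77,0,0,0,0, 1,-0.222,-0.77,0,0,0,0]' >/dev/null
python3 -m pendant '[1,-0.07,-0.25,0,0,0,0, 1,-0.14,-0.5,0,0,0,0, 1,-0.222,-0.77,0,0,0,0, 1,-0.222,-0.77,0,0,0,0, 1,-0.222,-0.77,0,0,0,0, 1,-0.222,-0.77,0,0,0,0]'
python3 -c "
from h import *
s=snap('wrist','wscale')
a=cv2.imread('pics/wpan.png');b=cv2.imread('pics/wscale.png');cv2.imwrite('pics/pair.png',cv2.resize(np.vstack([a,b]),None,fx=.71,fy=.71,interpolation=cv2.INTER_AREA))"
```

```text
clock: 2.1
tool_pos: [0.4867, 0.3538, 0.2523]
eef_rot: [-0.0, 1.0, 0.0, -0.0]
contact_force: [0.5, -0.1, -0.8]
opening: 1.0
finger_force: 0.0
[[296.5075017    0.         280.43709579]
 [  0.         296.5075017  211.99153442]
 [  0.           0.           1.        ]]
[[-1.e+00 -4.e-04 -3.e-04]
 [-4.e-04  1.e+00  2.e-04]
 [ 3.e-04  2.e-04 -1.e+00]]
clock: 3.55
tool_pos: [0.5873, 0.0084, 0.2525]
eef_rot: [-0.001, 1.0, 0.001, -0.0]
contact_force: [0.3, 0.3, -0.0]
opening: 0.998
finger_force: 0.0
```

View pics/pair.png

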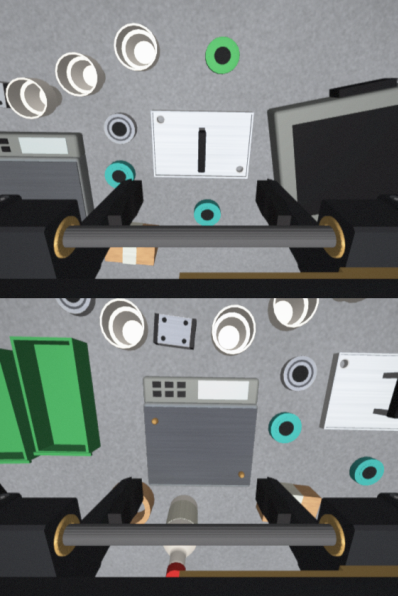

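The wrist pictures (shown at 0.71 scale) have the pan holes at (160,119) and (240,169), the handle from (204,128) to (201,172), and the brass pegs at (154,421) and (242,475), which are y 123 and 177 in the lower picture. Next I refine these to sub-pixel.

```bash
python3 - <<'E'
from h import *
p=dict(np.load('pics/wpan.npz')); s=dict(np.load('pics/wscale.npz'))
for d in (p,s): print(d['cam_to_world'][:3,3])
g=cv2.cvtColor(p['img'],cv2.COLOR_RGB2GRAY).astype(float)
H=[]
for (u,v) in [(225,168),(338,238)]:
    w=g[v-9:v+10,u-9:u+10]; m=np.clip(np.median(w)-15-w,0,None); y,x=np.mgrid[-9:10,-9:10]
    k=(x**2+y**2<64); m=m*k; c=(u+(x*m).sum()/m.sum(),v+(y*m).sum()/m.sum()); H.append(c); print(c,(m>0).sum(),np.median(w),w.min())
for z in (.012,.006): 
  q=p2w(p,H,z); d=q[1]-q[0]; print('holes',q[:,:2],np.linalg.norm(d[:2]),np.degrees(np.arctan2(d[1],d[0]))-57.934,q.mean(0))
b=blobs(s,(8,90,50),(28,255,255),.056,3,(200,150,360,265))
for x in b: print('peg',x)
U=[x[0] for x in b if x[1]<200][:2]
for z in (.056,.05): 
  q=p2w(s,U,z); q=q[np.argsort(q[:,0])];d=q[1]-q[0]; print('pegs',q[:,:2],np.linalg.norm(d[:2]),np.degrees(np.arctan2(d[1],d[0]))-57.934,q.mean(0))
# handle dark blob
for x in blobs(p,(0,0,0),(179,255,45),.063,100,(250,150,310,260)): print('handle',x)
# scale outline and pan outline
for x in blobs(p,(0,0,150),(179,40,255),.018,2000,(190,130,370,270)): print('pan',x)
cv2.imwrite('pics/crop1.png',np.hstack([cv2.resize(p['img'][140:265,200:370,::-1],None,fx=2.3,fy=2.3),cv2.resize(s['img'][140:265,200:370,::-1],None,fx=2.3,fy=2.3)]))
E
```

```text
[0.40654405 0.35344767 0.42822438]
[0.50713113 0.00773174 0.42833832]
(np.float64(225.3276846564745), np.float64(168.18953766807883)) 112 238.0 127.0
(np.float64(337.4220633299285), np.float64(238.28539325842698)) 89 236.0 115.0
holes [[0.47576901 0.27669374]
 [0.58244395 0.44086343]] 0.1957836386658738 -0.9491930403790505 [0.52910648 0.35877859 0.012     ]
holes [[0.47676691 0.27558731]
 [0.58497961 0.44212356]] 0.19860591885671222 -0.9491930403790221 [0.53087326 0.35885543 0.006     ]
peg (array([202.2, 262.5]), 15.0, array([ 0.7005, -0.0987]), [[0.697, -0.103], [0.697, -0.094], [0.704, -0.095], [0.704, -0.103]])
peg (array([339.6, 248.1]), 45.5, array([0.6791, 0.0904]), [[0.673, 0.085], [0.673, 0.095], [0.685, 0.096], [0.685, 0.086]])
peg (array([217.8, 172.9]), 52.5, array([ 0.5755, -0.07  ]), [[0.57, -0.075], [0.57, -0.065], [0.581, -0.065], [0.581, -0.075]])
pegs [[ 0.67917457  0.09050969]
 [ 0.70131035 -0.09986901]] 0.19166127187106116 -141.30186508271163 [ 0.69024246 -0.00467966  0.056     ]
pegs [[ 0.68194695  0.09184361]
 [ 0.70443943 -0.10160293]] 0.19474977384954936 -141.30186508271163 [ 0.69319319 -0.00487966  0.05      ]
handle (array([283.6, 214.2]), 357.5, array([0.526 , 0.3588]), [[0.487, 0.354], [0.487, 0.364], [0.565, 0.364], [0.565, 0.354]])
pan (array([279.9, 198.7]), 24470.0, array([0.5275, 0.353 ]), [[0.424, 0.234], [0.424, 0.472], [0.631, 0.492], [0.631, 0.214]])
```

```bash

python3 -m pendant '[1,0.04,0.25,0,0,0,0, 1,0.09,0.5,0,0,0,0, 1,0.132,0.773,0,0,0,0, 1,0.132,0.773,0,0,0,0]' >/dev/null
python3 -m pendant '[1,0.04,0.25,0,0,0,0, 1,0.09,0.5,0,0,0,0, 1,0.132,0.773,0,0,0,0, 1,0.132,0.773,0,0,0,0]' >/dev/null
python3 -m pendant '[1,0.04,0.25,0,0,0,0.0095, 1,0.09,0.5,0,0,0,0.0095, 1,0.132,0.773,0,0,0,0.0095, 1,0.132,0.773,0,0,0,0.0095]' >/dev/null
python3 -m pendant '[1,0,0,0.2,0,0,0, 1,0,0,0.45,0,0,0, 1,0,0,0.726,0,0,0, 1,0,0,0.726,0,0,0, 1,0,0,0.726,0,0,0]'
python3 -c "
from h import *
p=snap('wrist','wpan2')
for z in (.055,.063):
  for x in blobs(p,(0,0,0),(179,255,45),z,100,(230,130,330,300)): print('handle',x)
print(r.get_state()['tool_pos'])"
```

```text
clock: 5.3
tool_pos: [0.5282, 0.3536, 0.1439]
eef_rot: [0.007, 1.0, -0.0, -0.0]
contact_force: [-0.1, 0.9, 0.2]
opening: 1.0
finger_force: 0.0
handle (array([285.7, 204.9]), 941.5, array([0.5289, 0.3589]), [[0.488, 0.354], [0.489, 0.365], [0.569, 0.364], [0.569, 0.353]])
handle (array([285.7, 204.9]), 941.5, array([0.5264, 0.3588]), [[0.487, 0.354], [0.487, 0.364], [0.566, 0.364], [0.566, 0.353]])
[0.52908425 0.3545395  0.14528242]
```

```bash

python3 -m pendant '[1,0,0.017,0.25,0,0,0, 1,0,0.017,0.5,0,0,0, 1,0,0.017,0.735,0,0,0, 1,0,0.017,0.735,0,0,0, 1,0,0.017,0.735,0,0,0]'
python3 -m pendant '[0.5,0,0,0,0,0,0, 0.3,0,0,0,0,0,0, 0.2,0,0,0,0,0,0, 0.1,0,0,0,0,0,0, 0,0,0,0,0,0,0, 0,0,0,0,0,0,0, 0,0,0,0,0,0,0, 0,0,0,0,0,0,0]' 10
python3 -m pendant '[0,0,0,0,0,0,0, 0,0,0,0,0,0,0, 0,0,0,0,0,0,0, 0,0,0,0,0,0,0]' 40
python3 -c "
from h import *
p=snap('wrist','wpan3')
for z in (.063,):
  for x in blobs(p,(0,0,0),(179,255,45),z,100,(230,130,330,300)): print('handle',x)
print(r.get_state()['tool_pos'])"
```

```text
clock: 5.85
tool_pos: [0.5295, 0.3576, 0.0355]
eef_rot: [0.008, 1.0, 0.001, 0.001]
contact_force: [1.2, -0.1, -0.5]
opening: 1.001
finger_force: 0.0
clock: 6.65
tool_pos: [0.5281, 0.3565, 0.0332]
eef_rot: [0.007, 1.0, -0.0, -0.0]
contact_force: [-0.2, 0.5, 0.8]
opening: 0.297
finger_force: 0.0
clock: 7.05
tool_pos: [0.5282, 0.3565, 0.0333]
eef_rot: [0.007, 1.0, 0.0, -0.0]
contact_force: [-0.9, 0.2, -0.3]
opening: 0.001
finger_force: 0.0
handle (array([281.1, 264. ]), 4633.0, array([0.5162, 0.3562]), [[0.547, 0.327], [0.485, 0.332], [0.485, 0.382], [0.548, 0.384]])
[0.52816446 0.35659068 0.0332657 ]
```

```bash
python3 -m pendant '[0,0,0,0,0,0,0]'; python3 -c "
from h import *
a=snap('wrist','w4');b=snap('scene','s4')
cv2.imwrite('pics/p4.png',cv2.resize(np.vstack([a['img'],b['img']])[...,::-1],None,fx=.71,fy=.71,interpolation=cv2.INTER_AREA))"
```

```text
clock: 7.2
tool_pos: [0.5282, 0.3565, 0.0333]
eef_rot: [0.007, 1.0, 0.0, -0.0]
contact_force: [0.0, 0.8, -0.3]
opening: 0.004
finger_force: 0.0
```

View pics/p4.png

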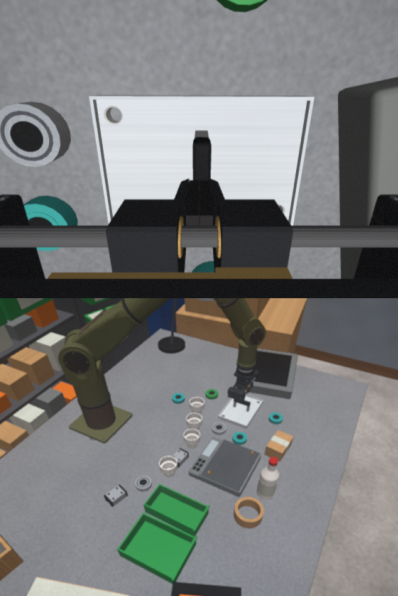

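The wrist view (upper) shows the pan with its hole at (114,115), and the shut fingers at (200,190) over the handle's near end at (202,140). I zoom in to see whether the bar is between the pads.

```bash
python3 -c "
from h import *
a=np.load('pics/w4.npz')['img'][160:330,200:370,::-1]
b=np.load('pics/s4.npz')['img'][90:190,290:400,::-1]
a=cv2.resize(a,(400,400),interpolation=cv2.INTER_CUBIC);b=cv2.resize(b,(400,400),interpolation=cv2.INTER_CUBIC)
o=np.hstack([a,b]).astype(float);cv2.imwrite('pics/z4.png',np.clip(255*(o/255)**.5,0,255))"
```

```text
[ WARN:0@0.486] global loadsave.cpp:1063 imwrite_ Unsupported depth image for selected encoder is fallbacked to CV_8U.
```

View pics/z4.png

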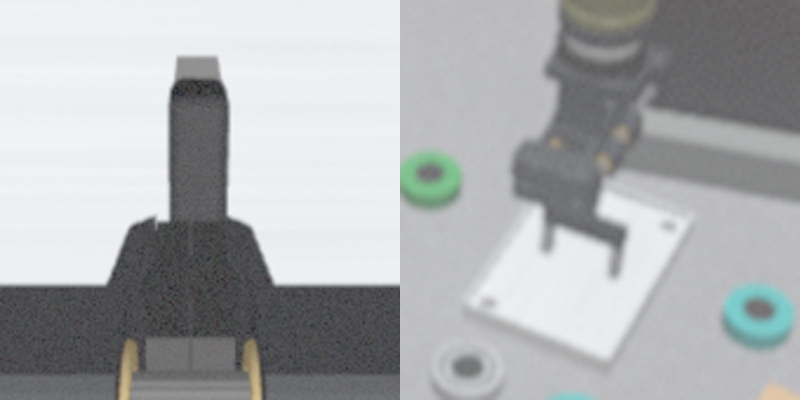

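```bash
python3 -c "
from h import *
a=dict(np.load('pics/w4.npz'));t=np.array([.5282,.3565,.0333])
for k in (0,.01,.019,.03,.064): print(k,w2p(a,t+[0,0,k]),((w2p(a,t+[0,0,k])-[200,160])*400/170))
print('bar ends',((w2p(a,[[.488,.3565,.063],[.488,.3565,.043],[.568,.3565,.063]])-[200,160])*400/170))
"; python3 -m pendant '[0.3,0,0,0,0,0,0,0.3,0,0,0,0,0,0,0.3,0,0,0,0,0,0,0.3,0,0,0,0,0,0]' 20;python3 -m pendant '[0.0,0,0,0,0,0,0,0.0,0,0,0,0,0,0,0.0,0,0,0,0,0,0,0.0,0,0,0,0,0,0]' 30
```

```text
0 [[280.30394859 246.57089598]] [[188.95046728 203.69622584]]
0.01 [[280.3208166  253.36248114]] [[188.99015671 219.67642622]]
0.019 [[280.33757677 260.11064899]] [[189.02959241 235.55446821]]
0.03 [[280.36044783 269.31924888]] [[189.08340666 257.22176206]]
0.064 [[280.45424591 307.08527779]] [[189.30410802 346.08300657]]
bar ends [[186.32966056  91.18604609]
 [186.53746675  69.53502171]
 [191.4263675  397.5010552 ]]
clock: 7.7
tool_pos: [0.5282, 0.3565, 0.0333]
eef_rot: [0.007, 1.0, 0.0, 0.0]
contact_force: [0.5, -0.3, 1.0]
opening: 0.297
finger_force: 0.0
clock: 8.1
tool_pos: [0.5282, 0.3566, 0.0333]
eef_rot: [0.007, 1.0, 0.0, -0.0]
contact_force: [-0.5, -0.1, -0.7]
opening: 0.003
finger_force: 0.0
```

```bash
python3 -m pendant '[0.6,0,0,0,0,0,0,0.6,0,0,0,0,0,0,0.6,0,0,0,0,0,0,0.6,0,0,0,0,0,0,0.6,0,0,0,0,0,0,0.6,0,0,0,0,0,0]' 20;python3 -c "
from h import *
a=snap('wrist','w5')['img'][140:330,190:380,::-1];b=snap('scene','s5')['img'][90:190,290:400,::-1]
a=cv2.resize(a,(400,400),interpolation=cv2.INTER_CUBIC);b=cv2.resize(b,(400,400),interpolation=cv2.INTER_CUBIC)
o=np.hstack([a,b]).astype(float);cv2.imwrite('pics/z5.png',np.clip(255*(o/255)**.5,0,255).astype(np.uint8))"
```

```text
clock: 8.7
tool_pos: [0.5282, 0.3565, 0.0333]
eef_rot: [0.007, 1.0, 0.0, 0.0]
contact_force: [-0.0, -0.6, -0.3]
opening: 0.522
finger_force: 0.0
```

View pics/z5.png

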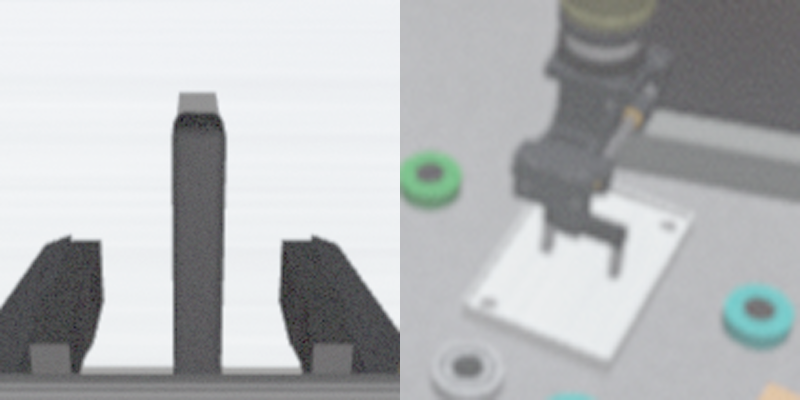

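The open fingers straddle the bar (bar at (198,240), tips at (100,240) and (280,240)), yet they shut on nothing. The tip geometry puts the real fingertips about 30 mm short of the reported TCP, so the fingers closed above the bar. I'll go 15 mm lower, which is safe under either reading, and close softly.

```bash

python3 -m pendant '[0.6,0,0,0.05,0,0,0,0.6,0,0,0.1,0,0,0,0.6,0,0,0.1,0,0,0,0.6,0,0,0.1,0,0,0]' 20;python3 -m pendant '[0.3,0,0,0,0,0,0,0.0,0,0,0,0,0,0,0.0,0,0,0,0,0,0,0.0,0,0,0,0,0,0,0.0,0,0,0,0,0,0,0.0,0,0,0,0,0,0,0.0,0,0,0,0,0,0,0.0,0,0,0,0,0,0,0.0,0,0,0,0,0,0]' 15
```

```text
clock: 9.2
tool_pos: [0.5279, 0.3563, 0.0177]
eef_rot: [0.007, 1.0, -0.0, -0.0]
contact_force: [-0.4, 0.6, -1.0]
opening: 0.602
finger_force: 0.0
clock: 10.1
tool_pos: [0.5283, 0.3572, 0.0184]
eef_rot: [0.007, 1.0, 0.001, 0.0]
contact_force: [0.1, 2.3, -0.2]
opening: 0.159
finger_force: 15.0
```

```bash

python3 -m pendant '[0.35,0,0,0,0,0,0,0.35,0,0,0,0,0,0,0.35,0,0,0.04,0,0,0,0.35,0,0,0.08,0,0,0,0.35,0,0,0.08,0,0,0]' 20;python3 -m pendant '[0.0,0,0,0,0,0,0,0.0,0,0,0,0,0,0,0.0,0,0,0,0,0,0,0.0,0,0,0,0,0,0,0.0,0,0,0,0,0,0,0.0,0,0,0,0,0,0]' 45
python3 -c "
from h import *
p=snap('wrist','wpan6')
g=cv2.cvtColor(p['img'],cv2.COLOR_RGB2GRAY)
cv2.imwrite('pics/w6.png',p['img'][...,::-1])
print(r.get_state()['tool_pos'], p['cam_to_world'][:3,3], w2p(p,[[.477,.273,.012],[.581,.439,.012]]))
"
```

```text
clock: 10.6
tool_pos: [0.5274, 0.3557, 0.005]
eef_rot: [0.007, 1.0, -0.001, -0.001]
contact_force: [0.8, 0.4, 0.4]
opening: 0.354
finger_force: 0.0
clock: 11.2
tool_pos: [0.5283, 0.3568, 0.0063]
eef_rot: [0.007, 1.0, 0.0, 0.0]
contact_force: [-0.1, 0.9, -1.0]
opening: 0.15
finger_force: 45.0
[0.52825569 0.35680656 0.00637177] [0.44804862 0.35769432 0.18218439] [[133.83094972 171.29933098]
 [401.81351252 318.93382399]]
```

View pics/w6.png

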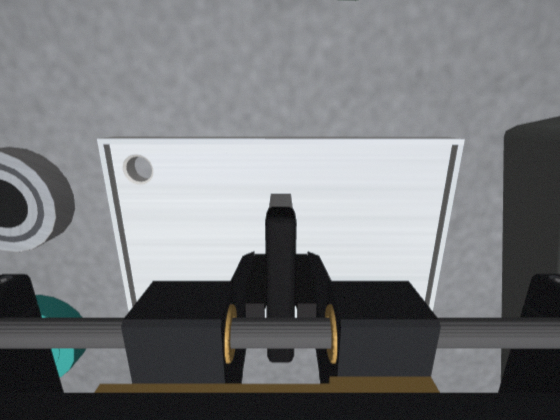

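The wrist view shows the pads closed on the bar at (281,260), with the near hole at (138,169) as predicted. The grip is firm, so I lift and carry the pan over the scale.

```bash

python3 -m pendant '[0,0,0,-0.1,0,0,0,0,0,0,-0.25,0,0,0,0,0,0,-0.45,0,0,0,0,0,0,-0.65,0,0,0,0,0,0,-0.82,0,0,0,0,0,0,-0.82,0,0,0,0,0,0,-0.82,0,0,0]' 60
python3 -m pendant '[0,-0.04,-0.12,0,0,0,0,0,-0.09,-0.3,0,0,0,0,0,-0.15,-0.5,0,0,0,0,0,-0.235,-0.769,0,0,0,0,0,-0.235,-0.769,0,0,0,0]' >/dev/null
python3 -m pendant '[0,-0.04,-0.12,0,0,0,0,0,-0.09,-0.3,0,0,0,0,0,-0.15,-0.5,0,0,0,0,0,-0.235,-0.769,0,0,0,0,0,-0.235,-0.769,0,0,0,0]' >/dev/null
python3 -m pendant '[0,-0.04,-0.12,0,0,0,0,0,-0.09,-0.3,0,0,0,0,0,-0.15,-0.5,0,0,0,0,0,-0.235,-0.769,0,0,0,0,0,-0.235,-0.769,0,0,0,0,0,-0.235,-0.769,0,0,0,0,0,-0.235,-0.769,0,0,0,0]'
python3 -c "
from h import *
a=snap('top','t7');b=snap('wrist','w7')
print(r.get_state()['tool_pos'])
o=cv2.resize(a['img'][120:240,200:340,::-1],(560,480),interpolation=cv2.INTER_CUBIC);cv2.imwrite('pics/t7c.png',o)
g=cv2.cvtColor(b['img'],cv2.COLOR_RGB2GRAY).astype(float)
T=r.get_state()['tool_pos']; print(w2p(b,T+np.array([-.0532,-.0822,.006])))
"
```

```text
clock: 11.95
tool_pos: [0.5278, 0.3558, 0.1291]
eef_rot: [0.007, 1.0, -0.0, -0.0]
contact_force: [-0.6, -0.2, -5.7]
opening: 0.152
finger_force: 60.0
clock: 13.65
tool_pos: [0.6275, 0.0103, 0.128]
eef_rot: [0.007, 1.0, 0.001, -0.001]
contact_force: [-0.1, 0.1, -6.2]
opening: 0.151
finger_force: 60.0
[0.62793114 0.01093795 0.12863913]
[[135.92357804 168.1729306 ]]
```

View pics/t7c.png

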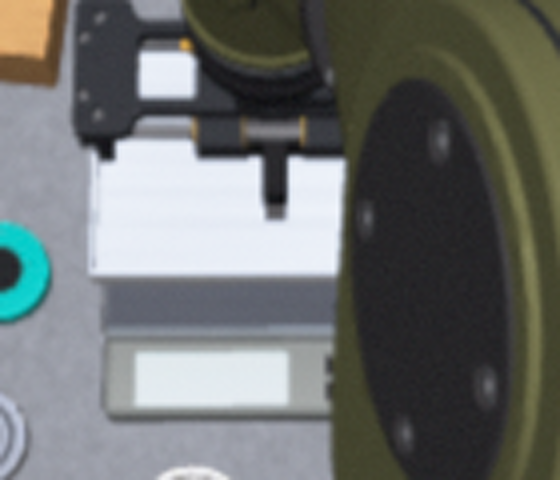

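```bash

python3 -m pendant '[0,-0.007,-0.011,0.15,0,0,0,0,-0.007,-0.011,0.3,0,0,0,0,-0.007,-0.011,0.4,0,0,0,0,-0.007,-0.011,0.4,0,0,0,0,-0.007,-0.011,0.4,0,0,0,0,-0.007,-0.011,0.4,0,0,0]'
python3 -c "
from h import *
a=snap('top','t8');b=snap('wrist','w8')
print(r.get_state()['tool_pos'])
o=cv2.resize(b['img'][125:215,90:190,::-1],(440,400),interpolation=cv2.INTER_CUBIC);cv2.imwrite('pics/w8c.png',np.hstack([o,cv2.resize(a['img'][140:240,200:290,::-1],(360,400),interpolation=cv2.INTER_CUBIC)]))
"
```

```text
clock: 14.35
tool_pos: [0.6308, 0.0078, 0.0704]
eef_rot: [0.007, 1.0, 0.0, 0.001]
contact_force: [0.8, -0.0, -4.7]
opening: 0.155
finger_force: 60.0
[0.63071774 0.007511   0.07043984]
```

View pics/w8c.png

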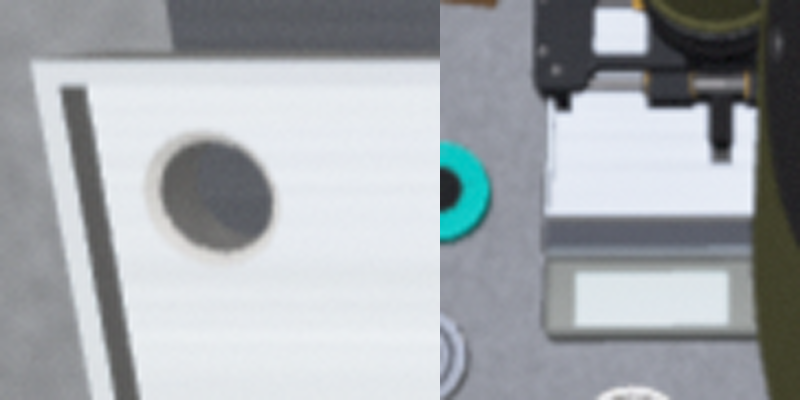

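```bash
python3 -c "
from h import *
b=dict(np.load('pics/w8.npz')); s=dict(np.load('pics/wscale.npz'))
print(b['cam_to_world'][:3,3])
for z in (.046,.051,.056):
  q=p2w(s,[[217.8,172.9],[339.6,248.1]],z); print(z,q, w2p(b,q[0]))
T=r.get_state()['tool_pos'];print(T)
zu=T[2]-.0063
print('hole seen top',p2w(b,[139.3,167.8],zu+.012),'at underside',p2w(b,[139.3,167.8],zu),'seat',p2w(b,[139.3,167.8],.045))
"

```

```text
[0.55023187 0.00854547 0.24612447]
0.046 [[ 0.57713383 -0.07234252  0.046     ]
 [ 0.6837952   0.09273288  0.046     ]] [[159.87435123 159.65570773]]
0.051 [[ 0.57621837 -0.07129536  0.051     ]
 [ 0.68148488  0.09162129  0.051     ]] [[158.33426213 159.30376439]]
0.056 [[ 0.57530292 -0.07024819  0.056     ]
 [ 0.67917457  0.09050969  0.056     ]] [[156.71192314 158.93302518]]
[0.63071774 0.007511   0.07043984]
hole seen top [[ 0.57754941 -0.07262131  0.07613984]] at underside [[ 0.57947788 -0.07835125  0.06413984]] seat [[ 0.58255376 -0.08749042  0.045     ]]
```

The hole shows only the seat, no brass. The wrist geometry puts the peg about 1.5 mm towards -x and 2 mm towards +y of the hole. I correct that, go closer, and look through the hole again.

```bash

python3 -m pendant '[0,0.009,0.0133,0,0,0,0,0,0.009,0.0133,0.04,0,0,0,0,0.009,0.0133,0.04,0,0,0,0,0.009,0.0133,0.04,0,0,0,0,0.009,0.0133,0.04,0,0,0]'
python3 -c "
from h import *
S=[];C=[]
for i in range(8):
  b=r.snapshot('wrist');S.append(r.get_state()['tool_pos']);C.append(b['cam_to_world'][:3,3])
print(np.mean(S,0),np.std(S,0),np.mean(C,0),np.std(C,0),r.get_state()['contact_force'])
b=snap('wrist','w9')
o=cv2.resize(b['img'][125:215,90:190,::-1],(660,594),interpolation=cv2.INTER_CUBIC);cv2.imwrite('pics/w9c.png',o)
"
```

```text
clock: 14.95
tool_pos: [0.6285, 0.0092, 0.0632]
eef_rot: [0.007, 1.0, 0.0, 0.0]
contact_force: [0.5, 0.1, -4.7]
opening: 0.152
finger_force: 60.0
[0.62856071 0.0092938  0.0633108 ] [2.72224575e-05 1.80364513e-05 2.30291887e-05] [0.54835792 0.01025394 0.23911943] [1.84902354e-05 1.10341317e-05 3.59978350e-05] [ 0.08027619 -0.20460966 -5.3363112 ]
```

View pics/w9c.png

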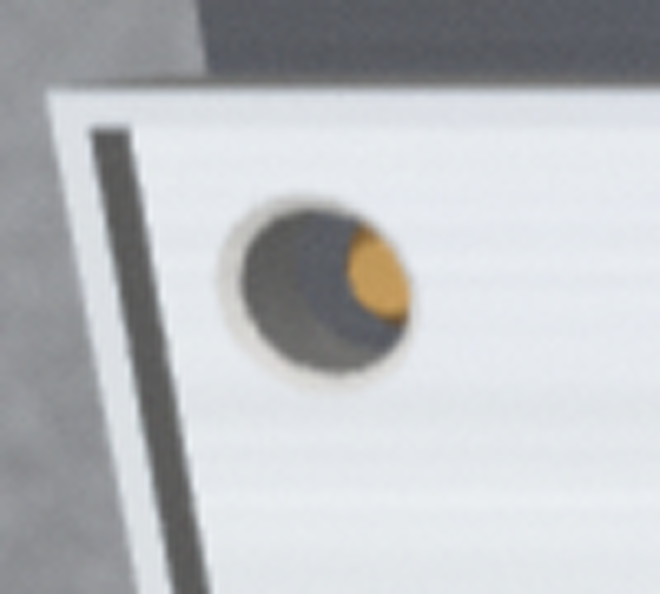

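```bash
python3 -c "
from h import *
b=dict(np.load('pics/w9.npz')); f=lambda u,v:[90+u/6.6,125+v/6.6]
T=r.get_state()['tool_pos'];zu=T[2]-.0063
print(zu)
h=p2w(b,[f(327,290),f(240,290),f(413,290),f(327,208),f(327,375)],zu+.012)[:,:2]; print('hole(inner dark) c,l,r,t,b',h)
print('tip left/ctr/top/bot',p2w(b,[f(346,268),f(380,270),f(375,232),f(385,318)],.056)[:,:2])
print('expected hole from TCP', T[:2]+[-.0532+.0006,-.0822])
"

```

```text
0.057007517915272685
hole(inner dark) c,l,r,t,b [[ 0.57591542 -0.07097498]
 [ 0.57580139 -0.07855406]
 [ 0.57602815 -0.06348205]
 [ 0.56884677 -0.06983771]
 [ 0.58343778 -0.07218526]]
tip left/ctr/top/bot [[ 0.57599128 -0.07507985]
 [ 0.57622581 -0.07193054]
 [ 0.57268999 -0.07185692]
 [ 0.58075098 -0.07214875]]
expected hole from TCP [ 0.57592915 -0.07288231]
```

Brass is visible through the hole at (378,270), and the computed peg centre is within 0.5 mm of the hole centre. Lowering now.

```bash

python3 -m pendant '[0,0,0,0.02,0,0,0,0,0,0,0.04,0,0,0,0,0,0,0.06,0,0,0,0,0,0,0.075,0,0,0,0,0,0,0.083,0,0,0,0,0,0,0.083,0,0,0,0,0,0,0.083,0,0,0]'
python3 -c "
from h import *
b=snap('wrist','w10');st=r.get_state();print(st['tool_pos'],st['contact_force'])"
```

```text
clock: 16.1
tool_pos: [0.6283, 0.0093, 0.0514]
eef_rot: [0.007, 1.0, -0.0, -0.0]
contact_force: [-2.9, -0.1, 3.3]
opening: 0.156
finger_force: 60.0
[0.6282742  0.0092621  0.05132894] [-3.58936958 -0.98558056  4.09092061]
```

The pan is down: the reported z is 0.0513 as computed, and the force has gone from -5 N to +4 N. I release, rise, and look.

```bash

python3 -m pendant '[0.1,0,0,-0.002,0,0,0,0.4,0,0,-0.002,0,0,0,0.5,0,0,-0.002,0,0,0,0.5,0,0,-0.002,0,0,0,0.5,0,0,-0.002,0,0,0,0.5,0,0,-0.002,0,0,0,0.5,0,0,-0.002,0,0,0]' 20
python3 -m pendant '[0.5,0,0,-0.1,0,0,0,0.5,0,0,-0.3,0,0,0,0.5,0,0,-0.6,0,0,0,0.5,0,0,-0.9,0,0,0,0.5,0,0,-0.9,0,0,0,0.5,0,0,-0.9,0,0,0]'
python3 -c "
from h import *
b=snap('wrist','w11');st=r.get_state();print(st['tool_pos'],st['contact_force'],st['q'])
cv2.imwrite('pics/w11.png',b['img'][...,::-1])
print(w2p(b,[[.5759,-.0728,.057],[.6822,.0912,.057]]))"
```

```text
clock: 16.85
tool_pos: [0.6286, 0.0094, 0.0511]
eef_rot: [0.007, 1.0, 0.0, 0.0]
contact_force: [0.8, -0.2, 0.2]
opening: 0.5
finger_force: 0.0
clock: 17.45
tool_pos: [0.6293, 0.0093, 0.1882]
eef_rot: [0.008, 1.0, 0.0, 0.002]
contact_force: [-0.4, -0.4, -1.4]
opening: 0.499
finger_force: 0.0
[0.62815913 0.00909855 0.18657966] [ 0.39680279 -0.63767393 -0.69127012] [ 0.12536237  0.73537553 -0.39167404  1.57111579  0.33299498  0.90160044
  1.17278401]
[[198.32270901 144.99671269]
 [353.81281797 239.39365244]]
```

View pics/w11.png

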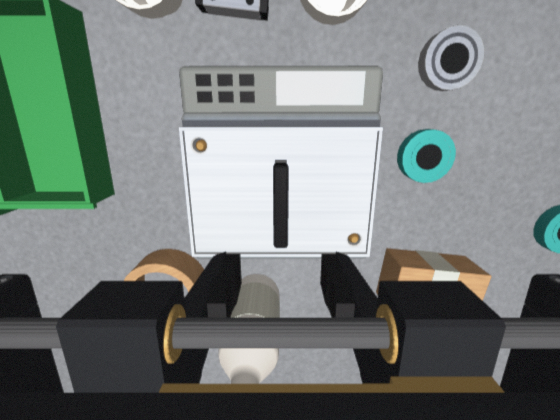

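The pan is seated flat, with pegs showing in both holes at (200,145) and (354,239). Next I turn the gripper to close along x and hover over the nearest cup.

```bash

python3 -m pendant '[1,0,0,0,0,0,-0.09,1,0,0,0,0,0,-0.18,1,0,0,0,0,0,-0.27,1,0,0,0,0,0,-0.36,1,0,0,0,0,0,-0.45,1,0,0,0,0,0,-0.505,1,0,0,0,0,0,-0.505,1,0,0,0,0,0,-0.505]' 20 >/dev/null
python3 -m pendant '[1,0,0,0,0,0,-0.09,1,0,0,0,0,0,-0.18,1,0,0,0,0,0,-0.27,1,0,0,0,0,0,-0.36,1,0,0,0,0,0,-0.45,1,0,0,0,0,0,-0.505,1,0,0,0,0,0,-0.505,1,0,0,0,0,0,-0.505,1,0,0,0,0,0,-0.505]' 20
python3 -m pendant '[1,-0.08,0.3,0,0,0,0,1,-0.177,0.651,0,0,0,0,1,-0.177,0.651,0,0,0,0,1,-0.177,0.651,0,0,0,0]' >/dev/null
python3 -m pendant '[1,-0.08,0.3,0,0,0,0,1,-0.177,0.651,0,0,0,0,1,-0.177,0.651,0,0,0,0,1,-0.177,0.651,0,0,0,0,1,-0.177,0.651,0,0,0,0,1,-0.177,0.651,0,0,0,0,1,-0.177,0.651,0,0,0,0]'
cat >> h.py <<'E'
from scipy.spatial.transform import Rotation as R
_t=np.linspace(0,2*np.pi,60); ring=lambda rad,z:np.c_[rad*np.cos(_t),rad*np.sin(_t),0*_t+z]
CUP=np.vstack([ring(.034,.064),ring(.034,.036),ring(.021,0)])
BEAR=np.vstack([ring(.031,.018),ring(.031,0)])
BLOCK=np.array([[a,b,c] for a in(-.0225,.0225) for b in(-.035,.035) for c in(0,.028)])
def hc(P):
    M=cv2.moments(cv2.convexHull(P.astype(np.float32))); return np.array([M['m10'],M['m01']])/M['m00'],M['m00']
def locate(s,model,guess,base,mask):
    """base-centre xy of the mask blob nearest to the guess, by matching hull centroids; also area ratio"""
    u0,_=hc(w2p(s,model+[*guess,base])); best=None
    for c in cv2.findContours(mask,cv2.RETR_EXTERNAL,cv2.CHAIN_APPROX_NONE)[0]:
        if cv2.contourArea(c)<80: continue
        u,a=hc(c[:,0].astype(float))
        if best is None or np.hypot(*(u-u0))<np.hypot(*(best[0]-u0)): best=(u,a,c)
    g=np.array(guess,float)
    for _ in range(6):
        u,a=hc(w2p(s,model+[*g,base])); J=np.c_[hc(w2p(s,model+[g[0]+.01,g[1],base]))[0]-u,hc(w2p(s,model+[g[0],g[1]+.01,base]))[0]-u]/.01
        g=g+np.linalg.solve(J,best[0]-u)
    return g,best[1]/a,best[2]
def white(s,th=150):
    h=cv2.cvtColor(s['img'],cv2.COLOR_RGB2HSV); return cv2.inRange(h,(0,0,th),(179,45,255))
def tool():
    st=r.get_state(); m=R.from_quat(st['eef_rot']).as_matrix(); return st['tool_pos'],m
def go(xyz):
    "units of shift in tool axes for a world TCP target"
    p,m=tool(); return np.round(m.T@(np.array(xyz)-p)/.15,3)
E
python3 - <<'E'
from h import *
p,m=tool(); print(p,m.round(4).tolist(),r.get_state()['q'].round(2))
s=snap('wrist','w12'); cv2.imwrite('pics/w12.png',s['img'][...,::-1])
for th in (130,150,170): print(locate(s,CUP,(.4329,.062),0,white(s,th))[:2])
E
```

```text
clock: 19.2
tool_pos: [0.6284, 0.0093, 0.186]
eef_rot: [-0.707, 0.707, 0.0, -0.0]
contact_force: [0.1, -0.1, 0.4]
opening: 1.0
finger_force: 0.0
clock: 20.3
tool_pos: [0.4347, 0.0622, 0.186]
eef_rot: [-0.707, 0.708, -0.0, 0.001]
contact_force: [0.6, 0.1, 0.2]
opening: 1.001
finger_force: 0.0
[0.43469584 0.06219841 0.18603613] [[-0.0013, -1.0, 0.001], [-1.0, 0.0013, 0.001], [-0.001, -0.001, -1.0]] [ 0.29  0.6  -0.84  2.11  0.68  0.73  2.14]
(array([0.43298543, 0.0177478 ]), 45.300913429755795)
(array([0.43318667, 0.01964161]), 44.593956668359624)
(array([0.43211452, 0.06317572]), 0.9523762943364732)
```

View pics/w12.png

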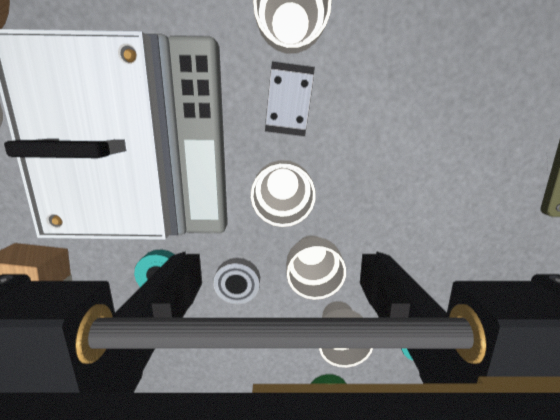

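The cup under the tool is at (283,194), and the neighbouring cups at (316,271) and (291,10) are clear of the fingers. Joint 7 reads 2.14, near its limit, so I take the equivalent grasp half a turn away.

```bash

python3 -m pendant '[1,0,0,0,0,0,0.09,1,0,0,0,0,0,0.18,1,0,0,0,0,0,0.27,1,0,0,0,0,0,0.36,1,0,0,0,0,0,0.45,1,0,0,0,0,0,0.54,1,0,0,0,0,0,0.63,1,0,0,0,0,0,0.72,1,0,0,0,0,0,0.81,1,0,0,0,0,0,0.9,1,0,0,0,0,0,1,1,0,0,0,0,0,1]' 20 >/dev/null
python3 -m pendant '[1,0,0,0,0,0,0.09,1,0,0,0,0,0,0.18,1,0,0,0,0,0,0.27,1,0,0,0,0,0,0.36,1,0,0,0,0,0,0.45,1,0,0,0,0,0,0.54,1,0,0,0,0,0,0.63,1,0,0,0,0,0,0.72,1,0,0,0,0,0,0.81,1,0,0,0,0,0,0.9,1,0,0,0,0,0,1,1,0,0,0,0,0,1]' 20
python3 -m pendant '[1,0,0,0,0,0,0,1,0,0,0,0,0,0,1,0,0,0,0,0,0]' >/dev/null
cat >> h.py <<'E'
def report(cups=[],bears=[],blocks=[],name=None):
    p,m=tool(); s=snap('wrist',name) if name else r.snapshot('wrist'); c=s['cam_to_world'][:3,3]
    print('tcp',p.round(4),'x',m[:,0].round(4),'y',m[:,1].round(4),'q7',r.get_state()['q'][6].round(2),'cam',c.round(4))
    for g in cups:
        for th in (160,170,180): print('cup',th,[np.round(x,4) for x in locate(s,CUP,g,0,white(s,th))[:2]])
    return s
E
python3 - <<'E'
from h import *
report([(.433,.062)],name='w13')
E
```

```text
clock: 22.75
tool_pos: [0.4334, 0.0624, 0.186]
eef_rot: [0.706, 0.708, -0.0, 0.0]
contact_force: [0.5, 0.3, 0.3]
opening: 1.0
finger_force: 0.0
tcp [0.4332 0.0622 0.1861] x [-3.e-03  1.e+00  3.e-04] y [ 1.e+00  3.e-03 -1.e-04] q7 -0.15 cam [0.4325 0.1417 0.3619]
cup 160 [array([0.4047, 0.0902]), np.float64(21.5936)]
cup 170 [array([0.4321, 0.06  ]), np.float64(0.9566)]
cup 180 [array([0.432 , 0.0601]), np.float64(0.9354)]
```

```bash

python3 -m pendant '[1,-0.004,-0.007,0.2,0,0,0,1,-0.004,-0.007,0.4,0,0,0,1,-0.004,-0.007,0.59,0,0,0,1,-0.004,-0.007,0.59,0,0,0]' 12
python3 -m pendant '[1,0,0,0.15,0,0,0,1,0,0,0.3,0,0,0,1,0,0,0.45,0,0,0,1,0,0,0.59,0,0,0,1,0,0,0.59,0,0,0,1,0,0,0.59,0,0,0]'
python3 -m pendant '[0.85,0,0,0,0,0,0,0.75,0,0,0,0,0,0,0.6,0,0,0,0,0,0,0.5,0,0,0,0,0,0,0.5,0,0,0,0,0,0,0.5,0,0,0,0,0,0]' 12
python3 -c "
from h import *
print(*tool(),r.get_state()['contact_force'])"
```

```text
clock: 23.5
tool_pos: [0.4301, 0.0613, 0.0953]
eef_rot: [0.706, 0.708, -0.002, -0.002]
contact_force: [-0.8, 0.2, 0.3]
opening: 1.0
finger_force: 0.0
clock: 24.1
tool_pos: [0.436, 0.0625, 0.0126]
eef_rot: [0.707, 0.708, -0.002, -0.002]
contact_force: [-0.7, 0.5, 0.0]
opening: 0.999
finger_force: 0.0
clock: 24.7
tool_pos: [0.4354, 0.0623, 0.0127]
eef_rot: [0.707, 0.707, -0.002, -0.002]
contact_force: [-0.5, 0.2, 6.6]
opening: 0.782
finger_force: 12.0
[0.43539183 0.06228285 0.01272329] [[-1.11116195e-03  9.99983618e-01 -5.61512894e-03]
 [ 9.99999309e-01  1.10898974e-03 -3.89949011e-04]
 [-3.83715503e-04 -5.61555836e-03 -9.99984159e-01]] [-0.5256402   0.17546072  6.59441312]
```

```bash

python3 -m pendant '[0.5,0,0,-0.1,0,0,0,0.5,0,0,-0.3,0,0,0,0.5,0,0,-0.6,0,0,0,0.5,0,0,-0.9,0,0,0,0.5,0,0,-0.9,0,0,0,0.5,0,0,-0.9,0,0,0]' 15
python3 -c "
from h import *
print(go((.628,.060,.15)),tool())"
```

```text
clock: 25.3
tool_pos: [0.4366, 0.0625, 0.1478]
eef_rot: [0.707, 0.708, -0.002, -0.001]
contact_force: [-0.9, 0.4, -0.2]
opening: 0.782
finger_force: 15.0
[-0.018  1.276 -0.019] (array([0.43655932, 0.06246602, 0.1478491 ]), array([[-1.49820745e-03,  9.99990817e-01, -4.01513911e-03],
       [ 9.99998744e-01,  1.49612018e-03, -5.22803248e-04],
       [-5.16791317e-04, -4.01591734e-03, -9.99991803e-01]]))
```

```bash

python3 -m pendant '[0.5,0,0.15,0,0,0,0,0.5,0,0.4,0,0,0,0,0.5,-0.009,0.638,0,0,0,0,0.5,-0.009,0.638,0,0,0,0]' 15 >/dev/null
python3 -m pendant '[0.5,0,0.15,0,0,0,0,0.5,0,0.4,0,0,0,0,0.5,-0.009,0.638,0,0,0,0,0.5,-0.009,0.638,0,0,0,0,0.5,-0.009,0.638,0,0,0,0,0.5,-0.009,0.638,0,0,0,0]' 15
python3 -c "
from h import *
print(tool(),go((.628,.060,.0127+.057)))"
```

```text
clock: 26.3
tool_pos: [0.625, 0.0596, 0.1444]
eef_rot: [0.707, 0.707, -0.004, -0.003]
contact_force: [-0.4, -0.5, -1.1]
opening: 0.774
finger_force: 15.0
(array([0.62495191, 0.05958949, 0.14436568]), array([[-5.56219916e-04,  9.99941081e-01, -1.08409011e-02],
       [ 9.99999357e-01,  5.45470320e-04, -9.94509303e-04],
       [-9.88537317e-04, -1.08414473e-02, -9.99940741e-01]])) [0.003 0.026 0.498]
```

```bash
cat >> h.py <<'E'
def plan(xyz,yawx=(0,1,0)):
    "shift and turn units to reach world TCP xyz, tool z down, tool x along yawx"
    p,m=tool(); x=np.array(yawx,float); z=np.array([0,0,-1.]); D=np.c_[x,np.cross(z,x),z]
    print('now',p.round(4),'tilt',m[:,2].round(4),'grip',r.get_state()['opening'].round(3),'F',r.get_state()['contact_force'].round(1),'q7',r.get_state()['q'][6].round(2))
    print('shift',np.round(m.T@(np.array(xyz)-p)/.15,3),'turn',np.round(R.from_matrix(m.T@D).as_rotvec()/(np.pi/2),4))
E
python3 -m pendant '[0.5,0.003,0.026,0.2,-0.007,0,0,0.5,0.003,0.026,0.35,-0.007,0,0,0.5,0.003,0.026,0.42,-0.007,0,0,0.5,0.003,0.026,0.47,-0.007,0,0,0.5,0.003,0.026,0.47,-0.007,0,0,0.5,0.003,0.026,0.47,-0.007,0,0]' 15
python3 -c "
from h import *
plan((.628,.060,.0127+.057))"
```

```text
clock: 26.9
tool_pos: [0.6314, 0.06, 0.0761]
eef_rot: [0.707, 0.707, 0.002, 0.002]
contact_force: [-0.1, 0.4, 0.1]
opening: 0.779
finger_force: 15.0Traceback (most recent call last):
  File "<string>", line 3, in <module>
    plan((.628,.060,.0127+.057))
    ~~~~^^^^^^^^^^^^^^^^^^^^^^^^
  File "h.py", line 56, in plan
    print('now',p.round(4),'tilt',m[:,2].round(4),'grip',r.get_state()['opening'].round(3),'F',r.get_state()['contact_force'].round(1),'q7',r.get_state()['q'][6].round(2))
                                                         ^^^^^^^^^^^^^^^^^^^^^^^^^^^^^^
AttributeError: 'float' object has no attribute 'round'
```

```bash
sed -i "s/r.get_state()\['opening'\].round(3)/round(r.get_state()['opening'],3)/" h.py
python3 -m pendant '[0.5,0,0,0,0,0,0,0.5,0,0,0,0,0,0,0.5,0,0,0,0,0,0,0.5,0,0,0,0,0,0]' 15
python3 -c "
from h import *
plan((.628,.060,.0127+.057))"
```

```text
clock: 27.3
tool_pos: [0.6311, 0.0601, 0.0756]
eef_rot: [0.707, 0.707, 0.002, 0.002]
contact_force: [-1.1, 0.5, 0.2]
opening: 0.777
finger_force: 15.0
now [0.6311 0.0601 0.0756] tilt [ 5.2e-03 -7.0e-04 -1.0e+00] grip 0.777 F [-1.1  0.5  0.2] q7 0.11
shift [-0.001 -0.021  0.039] turn [0.0033 0.0005 0.0005]
```

```bash

python3 -m pendant '[0.5,0,-0.015,0,0.0033,0,0,0.5,0,-0.015,0.015,0.0033,0,0,0.5,0,-0.015,0.033,0.0033,0,0,0.5,0,-0.015,0.033,0.0033,0,0,0.5,0,-0.015,0.033,0.0033,0,0]' 15
python3 -c "
from h import *
plan((.628,.060,.0127+.057))"
python3 -m pendant '[0.85,0,0,0,0,0,0,0.95,0,0,0,0,0,0,1,0,0,0,0,0,0,1,0,0,0,0,0,0]' 15
python3 -m pendant '[1,0,0,-0.2,0,0,0,1,0,0,-0.5,0,0,0,1,0,0,-0.8,0,0,0,1,0,0,-0.8,0,0,0,1,0,0,-0.8,0,0,0,1,0,0,-0.8,0,0,0,1,0,0,-0.8,0,0,0]'
python3 - <<'E'
from h import *
s=report(name='w14')
for th in (150,160,170,180):
    m=white(s,th); print(np.count_nonzero(m))
plan((.395,.1517,.19))
cv2.imwrite('pics/w14.png',s['img'][...,::-1])
E
```

```text
clock: 27.8
tool_pos: [0.6286, 0.06, 0.0702]
eef_rot: [0.707, 0.707, -0.001, 0.0]
contact_force: [0.3, 0.2, -1.0]
opening: 0.776
finger_force: 15.0
now [0.6286 0.06   0.0702] tilt [-8.e-04 -9.e-04 -1.e+00] grip 0.776 F [ 0.3  0.2 -1. ] q7 0.11
shift [-0.    -0.004  0.003] turn [-0.0005  0.0006  0.0005]
clock: 28.2
tool_pos: [0.6288, 0.0601, 0.0705]
eef_rot: [0.707, 0.707, -0.0, 0.0]
contact_force: [0.0, -0.1, 0.1]
opening: 0.999
finger_force: 0.0
clock: 28.9
tool_pos: [0.6276, 0.0603, 0.1887]
eef_rot: [0.707, 0.707, -0.002, -0.001]
contact_force: [-0.1, -0.8, 0.3]
opening: 1.001
finger_force: 0.0
tcp [0.6276 0.0603 0.1887] x [-9.0e-04  1.0e+00 -1.1e-03] y [ 1.0e+00  9.0e-04 -3.8e-03] q7 0.07 cam [0.6277 0.1399 0.3645]
127679
52224
27994
26851
now [0.6277 0.0602 0.1888] tilt [-0.0035 -0.0012 -1.    ] grip 1.004 F [ 1.3  0.5 -0.2] q7 0.07
shift [ 0.611 -1.551 -0.003] turn [-0.0022  0.0007  0.0006]
```

View pics/w14.png

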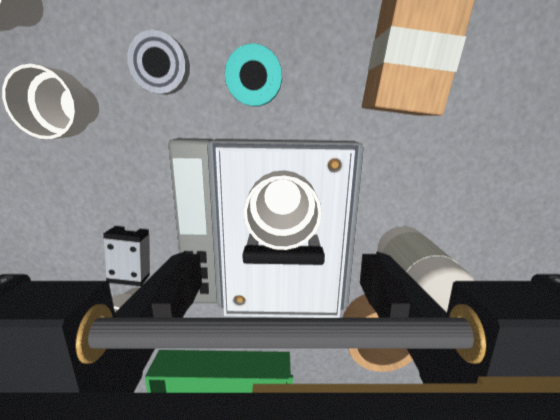

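The cup stands on the pan beside the handle, with its rim centred at about (282,211). I'm keeping the last picture for the end, so from here I measure rims numerically with a ring fit.

```bash
cat >> h.py <<'E'
def rimfit(s,guess,z,half=.014):
    "centre of a cup rim at height z: bright ring (r 31.5-33.5) against darker inside (r 27-30)"
    g=cv2.GaussianBlur(cv2.cvtColor(s['img'],cv2.COLOR_RGB2GRAY),(0,0),.6).astype(np.float32)
    B=np.vstack([ring(q,z) for q in (.0318,.0325,.0332)]); D=np.vstack([ring(q,z) for q in (.0275,.0285,.0295)])
    def v(P,x,y):
        u=w2p(s,P+[x,y,0]).astype(np.float32); return cv2.remap(g,u[:,:1],u[:,1:],cv2.INTER_LINEAR).ravel()
    best=(-1e9,)
    c=np.array(guess,float)
    for st,h in ((.002,half),(.0005,.003),(.0002,.0008)):
        b=(-1e9,)
        for x in np.arange(c[0]-h,c[0]+h+1e-9,st):
            for y in np.arange(c[1]-h,c[1]+h+1e-9,st):
                k=np.mean(np.clip(v(B,x,y)-v(D,x,y),-20,60))
                if k>b[0]: b=(k,x,y)
        c=np.array(b[1:])
    return c,b[0]
E
python3 - <<'E'
from h import *
a=dict(np.load('pics/w14.npz')); print(p2w(a,[282,211],.121), rimfit(a,(.6286,.0594),.121))
b=dict(np.load('pics/w13.npz')); print(rimfit(b,(.4321,.0616),.064)); b=dict(np.load('pics/w12.npz')); print(rimfit(b,(.4321,.0616),.064))
print(rimfit(b,(.395,.1517),.064))
E
```

```text
[[0.62819154 0.06244489 0.121     ]] (array([0.6281, 0.0601]), np.float32(36.53349))
(array([0.4321, 0.0619]), np.float32(35.85096))
(array([0.4321, 0.0616]), np.float32(36.829014))
(array([0.394, 0.152]), np.float32(38.457138))
```

```bash

python3 -m pendant '[1,0.1,-0.25,0,0,0,0,1,0.2,-0.5,0,0,0,0,1,0.305,-0.775,0,0,0,0,1,0.305,-0.775,0,0,0,0]' 15 >/dev/null
python3 -m pendant '[1,0.1,-0.25,0,0,0,0,1,0.2,-0.5,0,0,0,0,1,0.305,-0.775,0,0,0,0,1,0.305,-0.775,0,0,0,0,1,0.305,-0.775,0,0,0,0,1,0.305,-0.775,0,0,0,0,1,0.305,-0.775,0,0,0,0]'
python3 - <<'E'
from h import *
s=report(name='w15'); c,k=rimfit(s,(.394,.152),.064); print(c,k); plan((*c,.011))
E
```

```text
clock: 30.05
tool_pos: [0.3978, 0.151, 0.1904]
eef_rot: [0.707, 0.707, -0.0, 0.001]
contact_force: [0.4, -1.0, -0.2]
opening: 0.999
finger_force: 0.0
tcp [0.3978 0.151  0.1904] x [ 9.e-04  1.e+00 -1.e-03] y [ 1.e+00 -9.e-04  9.e-04] q7 -0.14 cam [0.3972 0.2307 0.3661]
[0.394  0.1528] 35.844585
now [0.3976 0.151  0.1904] tilt [ 6.e-04 -1.e-03 -1.e+00] grip 0.996 F [ 0.2 -0.1 -0.3] q7 -0.14
shift [ 0.013 -0.025  1.196] turn [ 0.0004  0.0006 -0.0005]
```

```bash

python3 -m pendant '[1,0.013,-0.025,0.3,0,0,0,1,0.013,-0.025,0.55,0,0,0,1,0.013,-0.025,0.8,0,0,0,1,0.013,-0.025,0.8,0,0,0,1,0.013,-0.025,0.8,0,0,0,1,0.013,-0.025,0.8,0,0,0,1,0.013,-0.025,0.8,0,0,0]'
python3 - <<'E'
from h import *
plan((.394,.1528,.011))
E
```

```text
clock: 30.8
tool_pos: [0.3936, 0.1538, 0.0721]
eef_rot: [0.707, 0.707, 0.001, 0.001]
contact_force: [0.8, -0.4, -0.4]
opening: 1.001
finger_force: 0.0
now [0.3936 0.1538 0.0721] tilt [ 2.9e-03  4.0e-04 -1.0e+00] grip 1.001 F [ 0.8 -0.4 -0.4] q7 -0.04
shift [-0.006  0.001  0.407] turn [ 0.0018 -0.0002  0.0005]
```

```bash

python3 -m pendant '[1,-0.006,0,0.2,0.001,0,0,1,-0.006,0,0.407,0.001,0,0,1,-0.006,0,0.407,0.001,0,0,1,-0.006,0,0.407,0.001,0,0,1,-0.006,0,0.407,0.001,0,0]'
python3 -m pendant '[0.85,0,0,0,0,0,0,0.75,0,0,0,0,0,0,0.6,0,0,0,0,0,0,0.5,0,0,0,0,0,0,0.5,0,0,0,0,0,0,0.5,0,0,0,0,0,0]' 15
python3 -c "
from h import *
plan((.394,.1528,.011))"
python3 -m pendant '[0.5,0,0,-0.1,0,0,0,0.5,0,0,-0.3,0,0,0,0.5,0,0,-0.6,0,0,0,0.5,0,0,-1,0,0,0,0.5,0,0,-1,0,0,0,0.5,0,0,-1,0,0,0]' 15
python3 -c "
from h import *
plan((.628,.060,.18))"
```

```text
clock: 31.3
tool_pos: [0.3987, 0.1551, 0.0155]
eef_rot: [0.706, 0.708, -0.005, -0.002]
contact_force: [-0.0, -0.2, 0.8]
opening: 0.999
finger_force: 0.0
clock: 31.9
tool_pos: [0.3976, 0.1548, 0.0154]
eef_rot: [0.707, 0.707, -0.006, -0.003]
contact_force: [-1.0, 0.6, 7.3]
opening: 0.751
finger_force: 15.0
now [0.3976 0.1548 0.0154] tilt [-0.0126 -0.0042 -0.9999] grip 0.751 F [-1.   0.6  7.3] q7 0.52
shift [-0.013 -0.024  0.03 ] turn [-0.008   0.0027  0.0002]
clock: 32.5
tool_pos: [0.4006, 0.156, 0.1661]
eef_rot: [0.707, 0.708, -0.005, -0.002]
contact_force: [-0.1, 0.2, -1.7]
opening: 0.749
finger_force: 15.0
now [0.4006 0.156  0.1661] tilt [-0.0093 -0.0035 -1.    ] grip 0.749 F [-0.1  0.2 -1.7] q7 0.31
shift [-0.642  1.514 -0.105] turn [-0.0059  0.0022  0.0009]
```

```bash

python3 -m pendant '[0.5,-0.06,0.15,-0.1,-0.006,0.002,0,0.5,-0.16,0.4,-0.1,-0.006,0.002,0,0.5,-0.314,0.757,-0.1,-0.006,0.002,0,0.5,-0.314,0.757,-0.1,-0.006,0.002,0]' 15 >/dev/null
python3 -m pendant '[0.5,-0.06,0.15,0,0,0,0,0.5,-0.16,0.4,0,0,0,0,0.5,-0.314,0.757,0,0,0,0,0.5,-0.314,0.757,0,0,0,0,0.5,-0.314,0.757,0,0,0,0,0.5,-0.314,0.757,0,0,0,0,0.5,-0.314,0.757,0,0,0,0,0.5,-0.314,0.757,0,0,0,0]' 15
python3 -c "
from h import *
plan((.6286,.0621,.135))"
```

```text
clock: 33.7
tool_pos: [0.6258, 0.0626, 0.1782]
eef_rot: [0.706, 0.708, -0.002, -0.001]
contact_force: [0.2, 0.5, -1.4]
opening: 0.749
finger_force: 15.0
now [0.6258 0.0626 0.1782] tilt [-4.7e-03 -7.0e-04 -1.0e+00] grip 0.749 F [ 0.2  0.5 -1.4] q7 0.38
shift [-0.003  0.02   0.288] turn [-0.003   0.0004  0.0012]
```

```bash

python3 -m pendant '[0.5,-0.003,0.02,0.1,-0.003,0,0,0.5,-0.003,0.02,0.2,-0.003,0,0,0.5,-0.003,0.02,0.288,-0.003,0,0,0.5,-0.003,0.02,0.288,-0.003,0,0,0.5,-0.003,0.02,0.288,-0.003,0,0,0.5,-0.003,0.02,0.288,-0.003,0,0,0.5,-0.003,0.02,0.288,-0.003,0,0]' 15
python3 -c "
from h import *
s=report(name='w16');p,_=tool()
print(rimfit(s,(p[0],p[1]-.002),p[2]+.0486,.006))
plan((.6286,.0621,.1004))"
```

```text
clock: 34.4
tool_pos: [0.6304, 0.0606, 0.1358]
eef_rot: [0.707, 0.707, 0.0, 0.002]
contact_force: [0.3, 0.4, -0.8]
opening: 0.748
finger_force: 15.0
tcp [0.6304 0.0606 0.1358] x [-8.0e-04  1.0e+00 -1.9e-03] y [1.0e+00 8.0e-04 2.6e-03] q7 0.41 cam [0.6294 0.1405 0.3115]
(array([0.62959451, 0.05716639]), np.float32(24.462517))
now [0.6303 0.0607 0.1357] tilt [ 0.0024 -0.0018 -1.    ] grip 0.748 F [ 0.7  0.5 -0.6] q7 0.41
shift [ 0.01  -0.012  0.236] turn [0.0015 0.0012 0.0005]
```

```bash

python3 -m pendant '[0.5,0.016,-0.01,0,0.001,0.001,0,0.5,0.016,-0.01,0,0.001,0.001,0,0.5,0.016,-0.01,0.08,0.001,0.001,0,0.5,0.016,-0.01,0.15,0.001,0.001,0,0.5,0.016,-0.01,0.2,0.001,0.001,0,0.5,0.016,-0.01,0.22,0.001,0.001,0,0.5,0.016,-0.01,0.22,0.001,0.001,0,0.5,0.016,-0.01,0.22,0.001,0.001,0,0.5,0.016,-0.01,0.22,0.001,0.001,0]' 15
python3 -c "
from h import *
plan((.6288,.063,.1004))"
```

```text
clock: 35.35
tool_pos: [0.6287, 0.063, 0.1025]
eef_rot: [0.707, 0.707, 0.0, 0.0]
contact_force: [0.2, 0.6, -0.7]
opening: 0.75
finger_force: 15.0
now [0.6287 0.063  0.1025] tilt [ 5.e-04 -4.e-04 -1.e+00] grip 0.75 F [ 0.2  0.6 -0.7] q7 0.44
shift [0.    0.    0.014] turn [0.0003 0.0003 0.0005]
```

Nearly nested with no contact force. I set it down the last 2 mm, release, rise and check the rim.

```bash

python3 -m pendant '[0.5,0,0,0.012,0,0,0,0.5,0,0,0.012,0,0,0,0.5,0,0,0.012,0,0,0]' 15
python3 -m pendant '[0.82,0,0,0.012,0,0,0,0.9,0,0,0.012,0,0,0,1,0,0,0.012,0,0,0,1,0,0,0.012,0,0,0]' 15
python3 -m pendant '[1,0,0,-0.2,0,0,0,1,0,0,-0.5,0,0,0,1,0,0,-0.75,0,0,0,1,0,0,-0.75,0,0,0,1,0,0,-0.75,0,0,0,1,0,0,-0.75,0,0,0,1,0,0,-0.75,0,0,0]'
python3 -c "
from h import *
s=report(name='w17')
for z in (.121,.149,.155): print(z,rimfit(s,(.6281,.0601),z))
plan((.354,.2536,.2))"
```

```text
clock: 35.65
tool_pos: [0.6287, 0.063, 0.1006]
eef_rot: [0.707, 0.707, 0.0, 0.0]
contact_force: [0.4, 0.4, -1.0]
opening: 0.749
finger_force: 15.0
clock: 36.05
tool_pos: [0.6284, 0.0631, 0.0985]
eef_rot: [0.707, 0.707, -0.0, -0.0]
contact_force: [0.5, -0.0, -0.3]
opening: 0.999
finger_force: 0.0
clock: 36.75
tool_pos: [0.6274, 0.0634, 0.2095]
eef_rot: [0.707, 0.707, -0.001, -0.001]
contact_force: [-0.0, -0.6, 0.0]
opening: 0.999
finger_force: 0.0
tcp [0.6274 0.0634 0.2095] x [-9.e-04  1.e+00 -3.e-04] y [ 1.0e+00  9.0e-04 -3.2e-03] q7 0.35 cam [0.6274 0.143  0.3853]
0.121 (array([0.6279, 0.0681]), np.float32(37.72634))
0.149 (array([0.6283, 0.0611]), np.float32(35.824898))
0.155 (array([0.6283, 0.0644]), np.float32(28.65632))
now [0.6276 0.0633 0.2096] tilt [-2.9e-03 -4.0e-04 -1.0e+00] grip 1.001 F [-0.3 -0.3 -0.3] q7 0.35
shift [ 1.27  -1.823  0.069] turn [-0.0018  0.0003  0.0005]
```

```bash

python3 -m pendant '[1,0.2,-0.3,0,0,0,0,1,0.4,-0.6,0,0,0,0,1,0.635,-0.912,0.035,0,0,0,1,0.635,-0.912,0.035,0,0,0,1,0.635,-0.912,0.035,0,0,0]' 15 >/dev/null
python3 -m pendant '[1,0.2,-0.3,0,0,0,0,1,0.4,-0.6,0,0,0,0,1,0.635,-0.912,0.035,0,0,0,1,0.635,-0.912,0.035,0,0,0,1,0.635,-0.912,0.035,0,0,0,1,0.635,-0.912,0.035,0,0,0,1,0.635,-0.912,0.035,0,0,0,1,0.635,-0.912,0.035,0,0,0]'
python3 - <<'E'
from h import *
s=report(name='w18'); c,k=rimfit(s,(.354,.2536),.064); print(c,k); plan((*c,.08))
t=snap('top','t18')
for z in (.121,.135,.149,.163): print('top',z,rimfit(t,(.628,.057),z,.012))
print('D',rimfit(t,(.4236,-.1124),.064))
E
```

```text
clock: 38.1
tool_pos: [0.3564, 0.2524, 0.2008]
eef_rot: [0.708, 0.706, 0.0, 0.001]
contact_force: [0.4, -0.5, -1.1]
opening: 0.997
finger_force: 0.0
tcp [0.3564 0.2524 0.2008] x [ 2.1e-03  1.0e+00 -4.0e-04] y [ 1.     -0.0021  0.0012] q7 0.03 cam [0.3558 0.3319 0.3766]
[0.3533 0.2534] 35.44727
now [0.3561 0.2525 0.2007] tilt [ 9.e-04 -4.e-04 -1.e+00] grip 0.998 F [ 1.1 -0.4 -0.1] q7 0.03
shift [ 0.006 -0.019  0.805] turn [ 0.0006  0.0002 -0.0011]
top 0.121 (array([0.6177, 0.055 ]), np.float32(35.18677))
top 0.135 (array([0.6138, 0.0543]), np.float32(37.762596))
top 0.149 (array([0.6287, 0.058 ]), np.float32(23.070171))
top 0.163 (array([0.6228, 0.057 ]), np.float32(20.038342))
D (array([ 0.4136, -0.1054]), np.float32(11.166651))
```

```bash

python3 -m pendant '[1,0.006,-0.019,0.3,0,0,0,1,0.006,-0.019,0.55,0,0,0,1,0.006,-0.019,0.8,0,0,0,1,0.006,-0.019,0.8,0,0,0,1,0.006,-0.019,0.8,0,0,0,1,0.006,-0.019,0.8,0,0,0,1,0.006,-0.019,0.8,0,0,0]'
python3 -c "
from h import *
plan((.3533,.2534,.013))"
```

```text
clock: 38.9
tool_pos: [0.3531, 0.2545, 0.0821]
eef_rot: [0.707, 0.707, 0.001, 0.001]
contact_force: [-0.6, 0.0, -0.1]
opening: 1.002
finger_force: 0.0
now [0.3531 0.2545 0.0821] tilt [ 3.1e-03  7.0e-04 -1.0e+00] grip 1.002 F [-0.6  0.  -0.1] q7 0.27
shift [-0.008 -0.     0.46 ] turn [ 0.002  -0.0005  0.0003]
```

```bash

python3 -m pendant '[1,-0.014,-0.008,0.2,0.002,0,0,1,-0.014,-0.008,0.35,0.002,0,0,1,-0.014,-0.008,0.46,0.002,0,0,1,-0.014,-0.008,0.46,0.002,0,0,1,-0.014,-0.008,0.46,0.002,0,0,1,-0.014,-0.008,0.46,0.002,0,0]'
python3 -c "
from h import *
plan((.3533,.2534,.013))"
```

```text
clock: 39.5
tool_pos: [0.3528, 0.2532, 0.0142]
eef_rot: [0.707, 0.708, -0.002, -0.0]
contact_force: [0.8, 0.0, 0.7]
opening: 0.999
finger_force: 0.0
now [0.3528 0.2532 0.0142] tilt [-0.0033 -0.0022 -1.    ] grip 0.999 F [0.8 0.  0.7] q7 0.27
shift [0.001 0.003 0.008] turn [-0.0021  0.0014  0.0008]
```

```bash

python3 -m pendant '[0.85,0,0,0,0,0,0,0.75,0,0,0,0,0,0,0.6,0,0,0,0,0,0,0.5,0,0,0,0,0,0,0.5,0,0,0,0,0,0,0.5,0,0,0,0,0,0]' 15
python3 -c "
from h import *
plan((.394,.1528,.011))"
python3 -m pendant '[0.5,0,0,-0.1,0,0,0,0.5,0,0,-0.3,0,0,0,0.5,0,0,-0.6,0,0,0,0.5,0,0,-0.9,0,0,0,0.5,0,0,-1,0,0,0,0.5,0,0,-1,0,0,0]' 15
python3 -m pendant '[0.5,0,0,-0.1,0,0,0,0.5,0,0,-0.25,0,0,0,0.5,0,0,-0.25,0,0,0,0.5,0,0,-0.25,0,0,0]' 15
python3 -c "
from h import *
plan((.6285,.0615,.205))"
```

```text
clock: 40.1
tool_pos: [0.3523, 0.2533, 0.0135]
eef_rot: [0.707, 0.707, -0.002, -0.001]
contact_force: [0.5, -0.5, 5.8]
opening: 0.766
finger_force: 15.0
now [0.3523 0.2533 0.0135] tilt [-0.0051 -0.0016 -1.    ] grip 0.766 F [ 0.5 -0.5  5.8] q7 0.27
shift [-0.67   0.277  0.016] turn [-0.0033  0.001   0.0005]
clock: 40.7
tool_pos: [0.3536, 0.2543, 0.1647]
eef_rot: [0.707, 0.708, -0.001, -0.001]
contact_force: [-0.1, -0.4, -1.8]
opening: 0.766
finger_force: 15.0
clock: 41.1
tool_pos: [0.3524, 0.2535, 0.1995]
eef_rot: [0.707, 0.708, -0.004, -0.002]
contact_force: [0.5, -0.0, -0.4]
opening: 0.765
finger_force: 15.0
now [0.3524 0.2535 0.1995] tilt [-0.0075 -0.0028 -1.    ] grip 0.765 F [ 0.5 -0.  -0.4] q7 -0.01
shift [-1.283  1.839 -0.047] turn [-0.0048  0.0018  0.0009]
```

```bash

python3 -m pendant '[0.5,-0.1,0.15,-0.02,-0.005,0.002,0,0.5,-0.3,0.4,-0.02,-0.005,0.002,0,0.5,-0.5,0.7,-0.02,-0.005,0.002,0,0.5,-0.642,0.92,-0.02,-0.005,0.002,0,0.5,-0.642,0.92,-0.02,-0.005,0.002,0]' 15 >/dev/null
python3 -m pendant '[0.5,-0.1,0.15,0,0,0,0,0.5,-0.3,0.4,0,0,0,0,0.5,-0.5,0.7,0,0,0,0,0.5,-0.642,0.92,0,0,0,0,0.5,-0.642,0.92,0,0,0,0,0.5,-0.642,0.92,0,0,0,0,0.5,-0.642,0.92,0,0,0,0,0.5,-0.642,0.92,0,0,0,0]' 15
python3 -c "
from h import *
s=report(name='w19');p,_=tool()
print(rimfit(s,(p[0],p[1]-.001),p[2]+.0505,.006))
plan((.6288,.0616,.165))"
```

```text
clock: 42.4
tool_pos: [0.6278, 0.063, 0.2024]
eef_rot: [0.706, 0.708, 0.001, -0.001]
contact_force: [-1.4, 0.5, -0.7]
opening: 0.771
finger_force: 15.0
tcp [0.6278 0.063  0.2024] x [-0.0027  1.      0.0024] y [ 1.0e+00  2.7e-03 -4.0e-04] q7 0.34 cam [0.6272 0.1421 0.3784]
(array([0.62694216, 0.06315268]), np.float32(23.271105))
now [0.6281 0.0629 0.2027] tilt [ 4.0e-04  2.1e-03 -1.0e+00] grip 0.772 F [-0.4 -0.6 -0.3] q7 0.34
shift [-0.009  0.004  0.252] turn [ 0.0003 -0.0014  0.0017]
```

```bash

python3 -m pendant '[0.5,-0.011,0.006,0.08,0,-0.001,0.001,0.5,-0.011,0.006,0.16,0,-0.001,0.001,0.5,-0.011,0.006,0.252,0,-0.001,0.001,0.5,-0.011,0.006,0.252,0,-0.001,0.001,0.5,-0.011,0.006,0.252,0,-0.001,0.001,0.5,-0.011,0.006,0.252,0,-0.001,0.001,0.5,-0.011,0.006,0.252,0,-0.001,0.001]' 15
python3 -c "
from h import *
plan((.629,.0612,.1265))"
```

```text
clock: 43.15
tool_pos: [0.6307, 0.0594, 0.1659]
eef_rot: [0.707, 0.707, 0.001, 0.001]
contact_force: [0.4, -0.3, -1.4]
opening: 0.764
finger_force: 15.0
now [0.6307 0.0594 0.1659] tilt [ 3.e-03 -7.e-04 -1.e+00] grip 0.764 F [ 0.4 -0.3 -1.4] q7 0.36
shift [ 0.012 -0.012  0.263] turn [ 0.0019  0.0004 -0.0005]
```

```bash

python3 -m pendant '[0.5,0.012,-0.012,0,0.002,0,0,0.5,0.012,-0.012,0,0.002,0,0,0.5,0.012,-0.012,0.08,0.002,0,0,0.5,0.012,-0.012,0.15,0.002,0,0,0.5,0.012,-0.012,0.22,0.002,0,0,0.5,0.012,-0.012,0.247,0.002,0,0,0.5,0.012,-0.012,0.247,0.002,0,0,0.5,0.012,-0.012,0.247,0.002,0,0,0.5,0.012,-0.012,0.247,0.002,0,0]' 15
python3 -c "
from h import *
plan((.629,.0612,.1265))"
```

```text
clock: 44.05
tool_pos: [0.6286, 0.0612, 0.1284]
eef_rot: [0.707, 0.707, -0.001, -0.0]
contact_force: [0.2, -0.7, -1.3]
opening: 0.769
finger_force: 15.0
now [0.6286 0.0612 0.1284] tilt [-1.e-03 -8.e-04 -1.e+00] grip 0.769 F [ 0.2 -0.7 -1.3] q7 0.39
shift [0.    0.002 0.012] turn [-0.0007  0.0005 -0.0005]
```

```bash

python3 -m pendant '[0.5,0,0,0.01,0,0,0,0.5,0,0,0.01,0,0,0,0.82,0,0,0.01,0,0,0,0.9,0,0,0.01,0,0,0,1,0,0,0.01,0,0,0,1,0,0,0.01,0,0,0]' 15
python3 -m pendant '[1,0,0,-0.2,0,0,0,1,0,0,-0.5,0,0,0,1,0,0,-0.72,0,0,0,1,0,0,-0.72,0,0,0,1,0,0,-0.72,0,0,0,1,0,0,-0.72,0,0,0,1,0,0,-0.72,0,0,0]'
python3 -c "
from h import *
s=report(name='w20')
for z in (.149,.177,.183): print(z,rimfit(s,(.6283,.0611),z,.008))
plan((.4246,-.1094,.2))"
```

```text
clock: 44.65
tool_pos: [0.6286, 0.0613, 0.1269]
eef_rot: [0.707, 0.707, -0.001, -0.0]
contact_force: [0.6, 0.0, 0.6]
opening: 1.001
finger_force: 0.0
clock: 45.35
tool_pos: [0.6276, 0.0616, 0.2332]
eef_rot: [0.707, 0.707, -0.002, -0.001]
contact_force: [-0.7, 0.1, 0.1]
opening: 1.0
finger_force: 0.0
tcp [0.6276 0.0616 0.2332] x [ 7.e-04  1.e+00 -7.e-04] y [ 1.0e+00 -7.0e-04 -4.3e-03] q7 0.31 cam [0.628  0.1413 0.409 ]
0.149 (array([0.6281, 0.0698]), np.float32(37.22949))
0.177 (array([0.6278, 0.0614]), np.float32(38.394543))
0.183 (array([0.628 , 0.0643]), np.float32(29.58967))
now [0.6278 0.0616 0.2333] tilt [-4.1e-03 -8.0e-04 -1.0e+00] grip 0.996 F [ 1.6  0.2 -1.2] q7 0.31
shift [-1.141 -1.353  0.229] turn [-0.0026  0.0005 -0.0005]
```

Third cup nested (rim found at z 0.177, xy 0.6278, 0.0614). On to the last cup.

```bash

python3 -m pendant '[1,-0.2,-0.25,0,0,0,0,1,-0.4,-0.5,0,0,0,0,1,-0.57,-0.677,0,0,0,0,1,-0.57,-0.677,0,0,0,0,1,-0.57,-0.677,0,0,0,0]' 15 >/dev/null
python3 -m pendant '[1,-0.2,-0.25,0.1,0,0,0,1,-0.4,-0.5,0.2,0,0,0,1,-0.57,-0.677,0.229,0,0,0,1,-0.57,-0.677,0.229,0,0,0,1,-0.57,-0.677,0.229,0,0,0,1,-0.57,-0.677,0.229,0,0,0,1,-0.57,-0.677,0.229,0,0,0,1,-0.57,-0.677,0.229,0,0,0]'
python3 - <<'E'
from h import *
s=report(name='w21'); c,k=rimfit(s,(.4246,-.1094),.064); print(c,k); plan((*c,.08))
E
```

```text
clock: 46.7
tool_pos: [0.4264, -0.1087, 0.2007]
eef_rot: [0.707, 0.708, -0.001, -0.0]
contact_force: [-0.7, 0.3, 1.2]
opening: 0.997
finger_force: 0.0
tcp [ 0.4264 -0.1087  0.2007] x [-1.7e-03  1.0e+00 -8.0e-04] y [ 1.0e+00  1.7e-03 -9.0e-04] q7 0.75 cam [ 0.4259 -0.0291  0.3765]
[ 0.4243 -0.1099] 35.760334
now [ 0.4261 -0.1088  0.2008] tilt [-1.e-03 -8.e-04 -1.e+00] grip 1.003 F [ 0.2 -0.1  0.3] q7 0.75
shift [-0.006 -0.011  0.805] turn [-0.0007  0.0005  0.0007]
```

```bash

python3 -m pendant '[1,-0.006,-0.011,0.3,0,0,0,1,-0.006,-0.011,0.55,0,0,0,1,-0.006,-0.011,0.8,0,0,0,1,-0.006,-0.011,0.8,0,0,0,1,-0.006,-0.011,0.8,0,0,0,1,-0.006,-0.011,0.8,0,0,0,1,-0.006,-0.011,0.8,0,0,0]'
python3 -c "
from h import *
plan((.4243,-.1099,.013))"
```

```text
clock: 47.45
tool_pos: [0.4247, -0.1109, 0.0824]
eef_rot: [0.707, 0.707, -0.0, 0.001]
contact_force: [-0.0, 1.4, -0.4]
opening: 0.998
finger_force: 0.0
now [ 0.4247 -0.1109  0.0824] tilt [ 0.0016 -0.0019 -1.    ] grip 0.998 F [-0.   1.4 -0.4] q7 0.97
shift [ 0.007 -0.003  0.462] turn [ 0.001   0.0012 -0.0003]
```

```bash

python3 -m pendant '[1,0.007,-0.012,0.2,0.001,0.001,0,1,0.007,-0.012,0.35,0.001,0.001,0,1,0.007,-0.012,0.462,0.001,0.001,0,1,0.007,-0.012,0.462,0.001,0.001,0,1,0.007,-0.012,0.462,0.001,0.001,0,1,0.007,-0.012,0.462,0.001,0.001,0]'
python3 -c "
from h import *
plan((.4243,-.1099,.013))"
python3 -m pendant '[0.85,0,0,0,0,0,0,0.75,0,0,0,0,0,0,0.6,0,0,0,0,0,0,0.5,0,0,0,0,0,0,0.5,0,0,0,0,0,0,0.5,0,0,0,0,0,0]' 15
python3 -c "
from h import *
plan((.4243,-.1099,.013))"
python3 -m pendant '[0.5,0,0,-0.1,0,0,0,0.5,0,0,-0.3,0,0,0,0.5,0,0,-0.6,0,0,0,0.5,0,0,-0.9,0,0,0,0.5,0,0,-1,0,0,0,0.5,0,0,-1,0,0,0]' 15
python3 -m pendant '[0.5,0,0,-0.1,0,0,0,0.5,0,0,-0.25,0,0,0,0.5,0,0,-0.45,0,0,0,0.5,0,0,-0.45,0,0,0,0.5,0,0,-0.45,0,0,0]' 15
python3 -c "
from h import *
plan((.6287,.0614,.235))"
```

```text
clock: 48.05
tool_pos: [0.423, -0.1101, 0.0131]
eef_rot: [0.707, 0.707, -0.001, -0.0]
contact_force: [0.3, -0.7, -0.7]
opening: 1.0
finger_force: 0.0
now [ 0.423  -0.1101  0.0131] tilt [-1.6e-03 -7.0e-04 -1.0e+00] grip 1.0 F [ 0.3 -0.7 -0.7] q7 1.15
shift [0.001 0.009 0.001] turn [-0.001   0.0004 -0.0003]
clock: 48.65
tool_pos: [0.4227, -0.1097, 0.0124]
eef_rot: [0.707, 0.707, -0.001, -0.001]
contact_force: [1.0, 0.2, 6.1]
opening: 0.775
finger_force: 15.0
now [ 0.4227 -0.1097  0.0124] tilt [-2.4e-03  9.0e-04 -1.0e+00] grip 0.775 F [1.  0.2 6.1] q7 1.15
shift [-0.002  0.011 -0.004] turn [-0.0015 -0.0006 -0.0003]
clock: 49.25
tool_pos: [0.4238, -0.1098, 0.1636]
eef_rot: [0.707, 0.707, 0.0, -0.0]
contact_force: [-0.5, 0.4, -1.9]
opening: 0.775
finger_force: 15.0
clock: 49.75
tool_pos: [0.4225, -0.1092, 0.2284]
eef_rot: [0.707, 0.707, -0.001, -0.002]
contact_force: [-0.1, 0.6, -0.8]
opening: 0.779
finger_force: 15.0
now [ 0.4225 -0.1092  0.2284] tilt [-0.0049  0.002  -1.    ] grip 0.779 F [-0.1  0.6 -0.8] q7 0.81
shift [ 1.138  1.374 -0.049] turn [-0.0031 -0.0012 -0.    ]
```

```bash

python3 -m pendant '[0.5,0.08,0.1,-0.04,-0.003,-0.001,0,0.5,0.23,0.3,-0.04,-0.003,-0.001,0,0.5,0.4,0.5,-0.04,-0.003,-0.001,0,0.5,0.569,0.687,-0.04,-0.003,-0.001,0,0.5,0.569,0.687,-0.04,-0.003,-0.001,0]' 15 >/dev/null
python3 -m pendant '[0.5,0.08,0.1,0,0,0,0,0.5,0.23,0.3,0,0,0,0,0.5,0.4,0.5,0,0,0,0,0.5,0.569,0.687,0,0,0,0,0.5,0.569,0.687,0,0,0,0,0.5,0.569,0.687,0,0,0,0,0.5,0.569,0.687,0,0,0,0,0.5,0.569,0.687,0,0,0,0]' 15
python3 -c "
from h import *
s=report(name='w22');p,_=tool()
print(rimfit(s,(p[0],p[1]-.001),p[2]+.0516,.006))
plan((.6287,.0614,.193))"
```

```text
clock: 51.05
tool_pos: [0.628, 0.0592, 0.2348]
eef_rot: [0.708, 0.706, -0.0, -0.0]
contact_force: [-0.6, -0.6, -0.6]
opening: 0.774
finger_force: 15.0
tcp [0.628  0.0592 0.2348] x [ 3.4e-03  1.0e+00 -4.0e-04] y [ 1.0e+00 -3.4e-03 -5.0e-04] q7 0.39 cam [0.6279 0.1388 0.4106]
(array([0.62732765, 0.05917013]), np.float32(23.161182))
now [0.6283 0.0595 0.2351] tilt [ 1.e-04 -3.e-04 -1.e+00] grip 0.78 F [-0.  -0.2 -0.5] q7 0.39
shift [0.013 0.002 0.281] turn [ 0.0001  0.0002 -0.002 ]
```

```bash

python3 -m pendant '[0.5,0.013,0.002,0.08,0,0,-0.002,0.5,0.013,0.002,0.16,0,0,-0.002,0.5,0.013,0.002,0.281,0,0,-0.002,0.5,0.013,0.002,0.281,0,0,-0.002,0.5,0.013,0.002,0.281,0,0,-0.002,0.5,0.013,0.002,0.281,0,0,-0.002,0.5,0.013,0.002,0.281,0,0,-0.002]' 15
python3 -c "
from h import *
plan((.6286,.0614,.1534))"
```

```text
clock: 51.8
tool_pos: [0.63, 0.0625, 0.1938]
eef_rot: [0.706, 0.708, 0.001, 0.001]
contact_force: [0.9, -0.8, -1.5]
opening: 0.779
finger_force: 15.0
now [0.63   0.0625 0.1938] tilt [ 2.4e-03 -5.0e-04 -1.0e+00] grip 0.779 F [ 0.9 -0.8 -1.5] q7 0.43
shift [-0.007 -0.01   0.27 ] turn [0.0015 0.0003 0.0015]
```

```bash

python3 -m pendant '[0.5,-0.007,-0.01,0,0.001,0,0.001,0.5,-0.007,-0.01,0,0.001,0,0.001,0.5,-0.007,-0.01,0.08,0.001,0,0.001,0.5,-0.007,-0.01,0.15,0.001,0,0.001,0.5,-0.007,-0.01,0.22,0.001,0,0.001,0.5,-0.007,-0.01,0.254,0.001,0,0.001,0.5,-0.007,-0.01,0.254,0.001,0,0.001,0.5,-0.007,-0.01,0.254,0.001,0,0.001,0.5,-0.007,-0.01,0.254,0.001,0,0.001]' 15
python3 -c "
from h import *
plan((.6286,.0614,.1534))"
python3 -m pendant '[0.5,0,0,0.01,0,0,0,0.5,0,0,0.01,0,0,0,0.82,0,0,0.01,0,0,0,0.9,0,0,0.01,0,0,0,1,0,0,0.01,0,0,0,1,0,0,0.01,0,0,0]' 15
python3 -m pendant '[1,0,0,-0.2,0,0,0,1,0,0,-0.5,0,0,0,1,0,0,-0.72,0,0,0,1,0,0,-0.72,0,0,0,1,0,0,-0.72,0,0,0,1,0,0,-0.72,0,0,0,1,0,0,-0.72,0,0,0]'
python3 -c "
from h import *
s=report(name='w23')
for z in (.177,.205,.211): print(z,rimfit(s,(.6283,.0611),z,.008))
plan((.48,.11,.26))"
```

```text
clock: 52.7
tool_pos: [0.628, 0.0616, 0.1549]
eef_rot: [0.707, 0.707, -0.0, -0.0]
contact_force: [0.2, 0.3, -1.1]
opening: 0.776
finger_force: 15.0
now [0.628  0.0616 0.1549] tilt [-7.e-04 -5.e-04 -1.e+00] grip 0.776 F [ 0.2  0.3 -1.1] q7 0.46
shift [-0.001  0.004  0.01 ] turn [-0.0004  0.0003  0.0006]
clock: 53.3
tool_pos: [0.6281, 0.0616, 0.1535]
eef_rot: [0.707, 0.707, -0.0, -0.0]
contact_force: [-0.1, -0.6, -0.3]
opening: 0.998
finger_force: 0.0
clock: 54.0
tool_pos: [0.6272, 0.062, 0.2599]
eef_rot: [0.707, 0.707, -0.001, -0.001]
contact_force: [-0.2, 0.0, 0.4]
opening: 1.004
finger_force: 0.0
tcp [0.6272 0.062  0.2599] x [-9.e-04  1.e+00 -4.e-04] y [ 1.0e+00  9.0e-04 -3.6e-03] q7 0.37 cam [0.6273 0.1415 0.4357]
0.177 (array([0.6281, 0.0729]), np.float32(30.841406))
0.205 (array([0.6275, 0.0611]), np.float32(40.503983))
0.211 (array([0.6276, 0.0638]), np.float32(33.41298))
now [0.6273 0.0619 0.26  ] tilt [-3.3e-03 -5.0e-04 -1.0e+00] grip 0.999 F [-0.  -1.2 -0.1] q7 0.37
shift [ 0.322 -0.982  0.003] turn [-0.0021  0.0003  0.0005]
```

All four cups are nested (rim found at z 0.205, as expected). Now the bearings, starting with the one near (0.494, 0.193).

```bash

python3 -m pendant '[1,0.2,-0.3,0,0,0,0,1,0.4,-0.5,0,0,0,0,1,0.6,-0.7,0,0,0,0,1,0.821,-0.889,0.1,0,0,0,1,0.821,-0.889,0.333,0,0,0,1,0.821,-0.889,0.333,0,0,0,1,0.821,-0.889,0.333,0,0,0,1,0.821,-0.889,0.333,0,0,0,1,0.821,-0.889,0.333,0,0,0]' 15
cat >> h.py <<'E'
def bores(s,z=.016,roi=(0,0,560,250)):
    "grey bearings: dark round bores with a grey ring around"
    h=cv2.cvtColor(s['img'],cv2.COLOR_RGB2HSV); m=cv2.inRange(h,(0,0,0),(179,255,60)); m[roi[3]:]=0; m[:roi[1]]=0; m[:,:roi[0]]=0; m[:,roi[2]:]=0
    for c in cv2.findContours(m,cv2.RETR_EXTERNAL,cv2.CHAIN_APPROX_NONE)[0]:
        a=cv2.contourArea(c)
        if a<25: continue
        (u,v),(w,l),_=cv2.minAreaRect(c); p=p2w(s,[(u,v)],z)[0]
        rg=w2p(s,ring(.023,.018)+[p[0],p[1],0]).round().astype(int); rg=rg[(rg>=0).all(1)&(rg[:,0]<560)&(rg[:,1]<420)]
        q=h[rg[:,1],rg[:,0]] if len(rg) else np.zeros((1,3))
        print('dark',(round(u),round(v)),int(a),'wl',round(w,1),round(l,1),p[:2].round(4),'ring HSV',np.median(q,0))
E
python3 - <<'E'
from h import *
s=report(name='w24'); bores(s); plan((.494,.193,.06))
E
```

```text
clock: 54.95
tool_pos: [0.4962, 0.1835, 0.2128]
eef_rot: [0.708, 0.707, 0.001, 0.001]
contact_force: [-0.8, 0.6, 0.5]
opening: 1.001
finger_force: 0.0
tcp [0.4962 0.1835 0.2128] x [ 1.5e-03  1.0e+00 -2.0e-04] y [ 1.     -0.0015  0.0019] q7 0.26 cam [0.4955 0.263  0.3886]
dark (2, 244) 34 wl 5.0 10.0 [0.1168 0.0983] ring HSV [108.    9.5 158. ]
dark (359, 183) 318 wl 20.0 20.0 [0.5967 0.1821] ring HSV [ 88.  148.  203.5]
dark (278, 173) 325 wl 20.0 21.0 [0.4937 0.1952] ring HSV [112.   23.  119.5]
dark (52, 89) 454 wl 27.6 21.2 [0.2308 0.2939] ring HSV [ 88. 151. 190.]
dark (462, 12) 520 wl 25.0 25.0 [0.6931 0.3706] ring HSV [ 88.  150.  189.5]
now [0.4959 0.1837 0.2126] tilt [ 0.0015 -0.     -1.    ] grip 0.999 F [-0.5 -0.1 -0.5] q7 0.26
shift [ 0.062 -0.014  1.018] turn [ 0.001   0.     -0.0007]
```

```bash

python3 -m pendant '[0.9,0.076,-0.015,0.3,0.001,0,0,0.9,0.076,-0.015,0.6,0.001,0,0,0.9,0.076,-0.015,0.95,0.001,0,0,0.9,0.076,-0.015,0.95,0.001,0,0,0.9,0.076,-0.015,0.95,0.001,0,0,0.9,0.076,-0.015,0.95,0.001,0,0,0.9,0.076,-0.015,0.95,0.001,0,0]' 15
python3 -c "
from h import *
plan((.4937,.1952,-.023))"
```

```text
clock: 55.7
tool_pos: [0.4941, 0.1961, 0.0714]
eef_rot: [0.707, 0.707, 0.001, 0.0]
contact_force: [-0.3, 0.5, 0.2]
opening: 0.899
finger_force: 0.0
now [0.4941 0.1961 0.0714] tilt [ 2.e-03  8.e-04 -1.e+00] grip 0.899 F [-0.3  0.5  0.2] q7 0.44
shift [-0.007 -0.004  0.629] turn [ 0.0013 -0.0005  0.0003]
```

```bash

python3 -m pendant '[0.9,-0.007,-0.008,0.2,0.001,0,0,0.9,-0.007,-0.008,0.4,0.001,0,0,0.9,-0.007,-0.008,0.52,0.001,0,0,0.9,-0.007,-0.008,0.59,0.001,0,0,0.9,-0.007,-0.008,0.59,0.001,0,0,0.9,-0.007,-0.008,0.59,0.001,0,0]' 15
python3 -m pendant '[0.9,0,0,0.015,0,0,0,0.9,0,0,0.03,0,0,0,0.9,0,0,0.03,0,0,0]' 15
python3 -m pendant '[0.75,0,0,0,0,0,0,0.7,0,0,0,0,0,0,0.6,0,0,0,0,0,0,0.5,0,0,0,0,0,0,0.5,0,0,0,0,0,0,0.5,0,0,0,0,0,0]' 25
python3 -c "
from h import *
plan((.4937,.1952,-.023))"
```

```text
clock: 56.3
tool_pos: [0.492, 0.195, -0.0182]
eef_rot: [0.707, 0.707, -0.001, -0.001]
contact_force: [0.3, -0.2, 0.6]
opening: 0.899
finger_force: 0.0
clock: 56.6
tool_pos: [0.491, 0.1951, -0.0237]
eef_rot: [0.707, 0.708, -0.001, -0.001]
contact_force: [-0.0, -0.1, 0.7]
opening: 0.899
finger_force: 0.0
clock: 57.2
tool_pos: [0.4914, 0.1949, -0.0238]
eef_rot: [0.707, 0.707, -0.001, -0.001]
contact_force: [1.5, 0.1, 0.3]
opening: 0.696
finger_force: 25.0
now [ 0.4914  0.1949 -0.0238] tilt [-2.8e-03 -4.0e-04 -1.0e+00] grip 0.696 F [1.5 0.1 0.3] q7 0.48
shift [ 0.002  0.015 -0.006] turn [-0.0018  0.0003  0.0004]
```

```bash

python3 -m pendant '[0.5,0,0,-0.1,0,0,0,0.5,0,0,-0.3,0,0,0,0.5,0,0,-0.6,0,0,0,0.5,0,0,-0.95,0,0,0,0.5,0,0,-0.95,0,0,0,0.5,0,0,-0.95,0,0,0,0.5,0,0,-0.95,0,0,0]' 40
python3 - <<'E'
from h import *
a=dict(np.load('pics/top0.npz'))
for L in ([(509,233),(572,233),(576,353),(512,354)],[(577,223),(666,221),(678,338),(586,343)]):
    q=p2w(a,np.array(L)*.7,.05)[:,:2]+[.001,.003]; print(q.round(3).tolist(),q.mean(0))
plan((.56,-.39,.13))
E
```

```text
clock: 57.9
tool_pos: [0.4895, 0.1951, 0.117]
eef_rot: [0.707, 0.708, -0.003, -0.002]
contact_force: [0.0, -1.1, -3.5]
opening: 0.69
finger_force: 40.0
[[0.642, -0.2], [0.64, -0.306], [0.437, -0.297], [0.437, -0.193]] [ 0.53889496 -0.24897212]
[[0.657, -0.316], [0.658, -0.469], [0.458, -0.466], [0.453, -0.315]] [ 0.55659001 -0.39147838]
now [0.4895 0.1951 0.117 ] tilt [-7.6e-03 -8.0e-04 -1.0e+00] grip 0.69 F [ 0.  -1.1 -3.5] q7 0.3
shift [-3.902  0.463 -0.087] turn [-0.0048  0.0005  0.0009]
```

```bash

python3 -m pendant '[0.5,-0.05,0,-0.3,-0.005,0,0,0.5,-0.1,0,-0.6,-0.005,0,0,0.5,-0.3,0,-0.67,-0.005,0,0,0.5,-0.6,0,-0.67,-0.005,0,0,0.5,-0.825,0,-0.67,-0.005,0,0,0.5,-0.825,0,-0.67,-0.005,0,0]' 40 >/dev/null
python3 -m pendant '[0.5,-0.25,0,0,0,0,0,0.5,-0.5,0,0,0,0,0,0.5,-0.825,0,0,0,0,0,0.5,-0.825,0,0,0,0,0]' 40
python3 -m pendant '[0.5,-0.25,0,0,0,0,0,0.5,-0.5,0,0,0,0,0,0.5,-0.825,0,0,0,0,0,0.5,-0.825,0,0,0,0,0]' 40 >/dev/null
python3 -m pendant '[0.5,-0.25,0.08,0,0,0,0,0.5,-0.5,0.17,0,0,0,0,0.5,-0.825,0.285,0,0,0,0,0.5,-0.825,0.285,0,0,0,0]' 40 >/dev/null
python3 -m pendant '[0.5,-0.25,0.08,0,0,0,0,0.5,-0.5,0.17,0,0,0,0,0.5,-0.825,0.285,0,0,0,0,0.5,-0.825,0.285,0,0,0,0,0.5,-0.825,0.285,0,0,0,0,0.5,-0.825,0.285,0,0,0,0,0.5,-0.825,0.285,0,0,0,0]' 40
python3 -c "
from h import *
plan((.575,-.424,.08))
s=snap('wrist','w25'); 
for b in blobs(s,(50,120,40),(75,255,255),.05,300): print(b[2],b[3])
cv2.imwrite('pics/w25.png',s['img'][...,::-1])"
```

```text
clock: 58.9
tool_pos: [0.4907, -0.0604, 0.2186]
eef_rot: [0.711, 0.703, -0.001, 0.003]
contact_force: [0.2, -0.7, -1.8]
opening: 0.692
finger_force: 40.0
clock: 60.4
tool_pos: [0.5781, -0.4212, 0.2189]
eef_rot: [0.706, 0.708, 0.002, 0.0]
contact_force: [0.4, -0.7, -2.5]
opening: 0.694
finger_force: 40.0
now [ 0.5781 -0.4212  0.2189] tilt [ 0.0033  0.0022 -1.    ] grip 0.694 F [ 0.4 -0.7 -2.5] q7 0.96
shift [-0.021 -0.024  0.926] turn [ 0.0021 -0.0014  0.0015]
[ 0.5563 -0.3957] [[0.458, -0.32], [0.657, -0.32], [0.669, -0.471], [0.442, -0.472]]
[ 0.5404 -0.2678] [[0.441, -0.231], [0.642, -0.23], [0.647, -0.305], [0.431, -0.305]]
```

```bash

python3 -m pendant '[0.5,-0.021,-0.024,0.25,0.002,-0.001,0,0.5,-0.021,-0.024,0.5,0.002,-0.001,0,0.5,-0.021,-0.024,0.763,0.002,-0.001,0,0.5,-0.021,-0.024,0.763,0.002,-0.001,0,0.5,-0.021,-0.024,0.763,0.002,-0.001,0]' 40
python3 -m pendant '[0.5,0,0,0.2,0,0,0,0.5,0,0,0.4,0,0,0,0.5,0,0,0.6,0,0,0,0.5,0,0,0.74,0,0,0,0.5,0,0,0.74,0,0,0,0.5,0,0,0.74,0,0,0]' 40
python3 -m pendant '[0.72,0,0,0,0,0,0,0.76,0,0,0,0,0,0,0.78,0,0,0,0,0,0,0.78,0,0,0,0,0,0]' 20
python3 -m pendant '[0.78,0,0,-0.3,0,0,0,0.78,0,0,-0.6,0,0,0,0.9,0,0,-0.95,0,0,0,1,0,0,-0.95,0,0,0,1,0,0,-0.95,0,0,0,1,0,0,-0.95,0,0,0]' 20
python3 -c "
from h import *
plan((.368,-.21,.2))
s=snap('wrist','w26'); bores(s)"
```

```text
clock: 60.95
tool_pos: [0.575, -0.4262, 0.1058]
eef_rot: [0.707, 0.708, -0.0, 0.001]
contact_force: [0.7, 0.1, -1.7]
opening: 0.692
finger_force: 40.0
clock: 61.55
tool_pos: [0.5758, -0.4282, -0.0039]
eef_rot: [0.707, 0.708, -0.0, 0.002]
contact_force: [0.2, -0.7, -2.5]
opening: 0.69
finger_force: 40.0
clock: 61.95
tool_pos: [0.5753, -0.4275, -0.0048]
eef_rot: [0.707, 0.707, -0.0, 0.002]
contact_force: [-0.7, -0.1, -0.5]
opening: 0.78
finger_force: 0.0
clock: 62.55
tool_pos: [0.5742, -0.4259, 0.1355]
eef_rot: [0.707, 0.707, -0.0, -0.0]
contact_force: [-0.9, 0.0, -0.8]
opening: 1.002
finger_force: 0.0
now [ 0.5742 -0.4259  0.1355] tilt [-4.e-04 -1.e-04 -1.e+00] grip 1.002 F [-0.9  0.  -0.8] q7 1.01
shift [ 1.44  -1.373 -0.43 ] turn [-0.0003  0.      0.0005]
dark (282, 202) 505 wl 24.0 26.0 [ 0.5753 -0.4302] ring HSV [111.  23. 123.]
dark (466, 207) 8176 wl 84.0 187.0 [ 0.7662 -0.4354] ring HSV [113.   13.   42.5]
dark (13, 101) 156 wl 27.4 7.2 [ 0.3242 -0.3324] ring HSV [109.   8. 178.]
dark (15, 28) 205 wl 33.5 7.6 [ 0.3418 -0.273 ] ring HSV [110.   9. 172.]
```

```bash

python3 -m pendant '[1,0.2,-0.2,-0.215,0,0,0,1,0.45,-0.45,-0.215,0,0,0,1,0.72,-0.687,-0.215,0,0,0,1,0.72,-0.687,-0.215,0,0,0]' 20 >/dev/null
python3 -m pendant '[1,0.2,-0.2,-0.215,0,0,0,1,0.45,-0.45,-0.215,0,0,0,1,0.72,-0.687,-0.215,0,0,0,1,0.72,-0.687,-0.215,0,0,0,1,0.72,-0.687,-0.215,0,0,0,1,0.72,-0.687,-0.215,0,0,0,1,0.72,-0.687,-0.215,0,0,0]' 20
python3 -c "
from h import *
plan((.368,-.2017,.07))
s=snap('wrist','w27'); bores(s)"
```

```text
clock: 63.7
tool_pos: [0.3699, -0.2125, 0.2004]
eef_rot: [0.707, 0.707, -0.001, 0.002]
contact_force: [0.8, 0.0, -0.4]
opening: 1.0
finger_force: 0.0
now [ 0.3699 -0.2125  0.2004] tilt [ 0.0019 -0.004  -1.    ] grip 1.0 F [ 0.8  0.  -0.4] q7 1.05
shift [ 0.076 -0.014  0.869] turn [0.0012 0.0025 0.0005]
dark (243, 223) 273 wl 33.4 10.7 [ 0.3211 -0.2646] ring HSV [110.   10.5 171.5]
dark (256, 172) 347 wl 21.8 21.1 [ 0.3399 -0.1981] ring HSV [112.  23. 123.]
dark (329, 51) 267 wl 41.3 10.7 [ 0.4219 -0.0661] ring HSV [111.   11.  173.5]
dark (436, 49) 135 wl 10.2 15.8 [ 0.5381 -0.0635] ring HSV [ 72.5   8.  147. ]
dark (420, 49) 130 wl 14.0 11.0 [ 0.5215 -0.0636] ring HSV [ 60.   7. 126.]
dark (440, 24) 147 wl 10.5 16.8 [ 0.5385 -0.0403] ring HSV [ 90.    8.  136.5]
dark (424, 24) 142 wl 10.4 16.4 [ 0.5216 -0.0404] ring HSV [60.  7. 84.]
dark (444, 4) 70 wl 7.0 11.0 [ 0.5392 -0.0213] ring HSV [ 98.  12. 116.]
dark (426, 4) 69 wl 7.0 11.0 [ 0.5215 -0.0214] ring HSV [60.  7. 74.]
dark (39, 43) 395 wl 88.9 9.4 [ 0.1104 -0.0585] ring HSV [ 31.5  68.  124. ]
```

The second bearing has been knocked to (0.340, -0.198), near the inner reach. I try it there first.

```bash

python3 -m pendant '[1,0.09,-0.19,0.3,0.001,0.002,0,1,0.09,-0.19,0.6,0.001,0.002,0,1,0.09,-0.19,0.87,0.001,0.002,0,1,0.09,-0.19,0.87,0.001,0.002,0,1,0.09,-0.19,0.87,0.001,0.002,0,1,0.09,-0.19,0.87,0.001,0.002,0,1,0.09,-0.19,0.87,0.001,0.002,0]' 20
python3 -c "
from h import *
plan((.34,-.1981,-.022));print(r.get_state()['q'].round(2))
s=snap('wrist','w28'); bores(s,roi=(150,60,420,260))"
```

```text
clock: 64.45
tool_pos: [0.3409, -0.1991, 0.0716]
eef_rot: [0.707, 0.707, -0.0, 0.002]
contact_force: [-0.0, 0.3, -0.7]
opening: 0.998
finger_force: 0.0
now [ 0.3409 -0.1991  0.0716] tilt [ 0.0017 -0.0027 -1.    ] grip 0.998 F [-0.   0.3 -0.7] q7 1.35
shift [ 0.008 -0.007  0.624] turn [0.0011 0.0017 0.0004]
[ 0.34  0.72  0.11  2.37 -0.92  0.09  1.35]
dark (184, 256) 126 wl 6.0 30.0 [ 0.2576 -0.2337] ring HSV [110.    9.  168.5]
dark (378, 256) 129 wl 31.0 7.0 [ 0.4242 -0.2333] ring HSV [107.  14. 147.]
dark (280, 218) 806 wl 31.0 33.0 [ 0.3398 -0.1987] ring HSV [111.   22.  115.5]
```

```bash

python3 -m pendant '[1,0.006,-0.007,0.1,0.001,0.001,0,1,0.006,-0.007,0.2,0.001,0.001,0,1,0.006,-0.007,0.25,0.001,0.001,0,1,0.006,-0.007,0.25,0.001,0.001,0,1,0.006,-0.007,0.25,0.001,0.001,0]' 20
python3 -c "
from h import *
plan((.34,-.1985,-.022));print(r.get_state()['q'].round(2))"
```

```text
clock: 65.0
tool_pos: [0.3456, -0.2008, 0.0409]
eef_rot: [0.707, 0.707, -0.002, -0.009]
contact_force: [0.2, -0.3, 0.1]
opening: 0.999
finger_force: 0.0
now [ 0.3456 -0.2008  0.0409] tilt [-0.0154  0.0097 -0.9998] grip 0.999 F [ 0.2 -0.3  0.1] q7 1.42
shift [ 0.011 -0.031  0.42 ] turn [-0.0098 -0.0062  0.0002]
[ 0.38  0.79  0.05  2.34 -1.    0.04  1.42]
```

The wrist joint hits its range with a vertical tool there. I rise, turn so the fingers close tangentially, and tilt the tip slightly towards the base, which both frees the wrist and keeps the pads level.

```bash

python3 -m pendant '[1,0.01,0,-0.2,-0.01,-0.006,0,1,0.02,0,-0.5,-0.01,-0.006,0,1,0.02,0,-0.5,-0.01,-0.006,0,1,0.02,0,-0.5,-0.01,-0.006,0]' 20
python3 -m pendant '[1,0,0,0,0,0,0.09,1,0,0,0,0,0,0.18,1,0,0,0,0,0,0.27,1,0,0,0,0,0,0.36,1,0,0,0,0,0,0.45,1,0,0,0,0,0,0.54,1,0,0,0,0,0,0.63,1,0,0,0,0,0,0.667,1,0,0,0,0,0,0.667]' 20 
python3 -m pendant '[1,0,0,0,0,0,0.09,1,0,0,0,0,0,0.18,1,0,0,0,0,0,0.27,1,0,0,0,0,0,0.36,1,0,0,0,0,0,0.45,1,0,0,0,0,0,0.54,1,0,0,0,0,0,0.63,1,0,0,0,0,0,0.667,1,0,0,0,0,0,0.667,1,0,0,0,0,0,0.667]' 20
python3 -c "
from h import *
plan((.3395,-.1985,.06),(.866,-.5,0));print(r.get_state()['q'].round(2))
s=snap('wrist','w29'); bores(s,roi=(150,60,420,260))"
```

```text
clock: 65.4
tool_pos: [0.3473, -0.1986, 0.1173]
eef_rot: [0.707, 0.708, 0.001, 0.001]
contact_force: [0.3, -0.2, 0.5]
opening: 0.998
finger_force: 0.0
clock: 66.3
tool_pos: [0.3462, -0.198, 0.1152]
eef_rot: [0.966, 0.259, -0.0, -0.001]
contact_force: [-0.4, -1.2, 0.2]
opening: 1.001
finger_force: 0.0
clock: 67.3
tool_pos: [0.3464, -0.1982, 0.1156]
eef_rot: [0.966, -0.258, -0.0, -0.001]
contact_force: [0.6, 0.2, 0.2]
opening: 0.996
finger_force: 0.0
now [ 0.3464 -0.1982  0.1156] tilt [-1.0e-04  1.5e-03 -1.0e+00] grip 0.996 F [0.6 0.2 0.2] q7 -0.63
shift [-0.039  0.025  0.37 ] turn [-0.0008  0.0006  0.0013]
[ 0.11  0.67  0.49  2.33 -0.99  0.36 -0.63]
dark (377, 256) 128 wl 30.0 7.0 [ 0.2483 -0.2558] ring HSV [110.   9. 166.]
dark (184, 256) 126 wl 30.0 7.0 [ 0.3466 -0.0842] ring HSV [110.  10. 169.]
dark (284, 208) 566 wl 26.9 26.9 [ 0.3399 -0.1984] ring HSV [112.  23. 118.]
dark (355, 190) 460 wl 50.1 11.6 [ 0.3219 -0.266 ] ring HSV [110.  12. 170.]
```

```bash

python3 -m pendant '[0.82,-0.036,0.024,0.1,0,0,0,0.82,-0.036,0.024,0.2,0,0,0,0.82,-0.036,0.024,0.37,0,0,0,0.82,-0.036,0.024,0.37,0,0,0,0.82,-0.036,0.024,0.37,0,0,0,0.82,-0.036,0.024,0.37,0,0,0]' 20
python3 -c "
from h import *
plan((.3399,-.1984,-.022),(.866,-.5,0));print(r.get_state()['q'].round(2))"
```

```text
clock: 67.95
tool_pos: [0.3401, -0.2001, 0.061]
eef_rot: [0.966, -0.259, 0.001, 0.001]
contact_force: [-0.3, -0.2, -0.1]
opening: 0.818
finger_force: 0.0
now [ 0.3401 -0.2001  0.061 ] tilt [ 5.0e-04 -2.3e-03 -1.0e+00] grip 0.818 F [-0.3 -0.2 -0.1] q7 -0.68
shift [-0.008 -0.01   0.553] turn [ 0.0011 -0.001  -0.0004]
[ 0.37  0.74  0.07  2.37 -0.99  0.05 -0.68]
```

```bash

python3 -m pendant '[0.82,-0.02,-0.01,0,0,-0.04,0,0.82,-0.035,-0.01,0.1,0,-0.08,0,0.82,-0.035,-0.01,0.2,0,-0.08,0,0.82,-0.035,-0.01,0.28,0,-0.08,0,0.82,-0.035,-0.01,0.28,0,-0.08,0,0.82,-0.035,-0.01,0.28,0,-0.08,0]' 20
python3 -c "
from h import *
plan((.3357,-.196,-.022),(.866,-.5,0));p,m=tool();print(r.get_state()['q'].round(2),(p-.04*m[:,2]).round(4))"
```

```text
clock: 68.55
tool_pos: [0.3365, -0.1952, 0.0191]
eef_rot: [0.964, -0.258, -0.06, -0.016]
contact_force: [0.6, 0.6, -0.6]
opening: 0.822
finger_force: 0.0
now [ 0.3365 -0.1952  0.0191] tilt [-0.108   0.0619 -0.9922] grip 0.822 F [ 0.6  0.6 -0.6] q7 -0.71
shift [0.032 0.007 0.272] turn [0.0002 0.0794 0.0002]
[ 0.29  0.87  0.22  2.28 -0.94  0.22 -0.71] [ 0.3409 -0.1977  0.0588]
```

```bash

python3 -m pendant '[0.82,0.012,0,0.1,0,0,0,0.82,0.024,0.002,0.2,0,0,0,0.82,0.033,0.002,0.265,0,0,0,0.82,0.033,0.002,0.265,0,0,0,0.82,0.033,0.002,0.265,0,0,0]' 20
python3 -c "
from h import *
plan((.3357,-.196,-.022),(.866,-.5,0));p,m=tool();print(r.get_state()['q'].round(2),(p-.04*m[:,2]).round(4))"
python3 -m pendant '[0.75,0,0,0,0,0,0,0.7,0,0,0,0,0,0,0.6,0,0,0,0,0,0,0.5,0,0,0,0,0,0,0.5,0,0,0,0,0,0,0.5,0,0,0,0,0,0]' 30
```

```text
clock: 69.05
tool_pos: [0.3363, -0.1953, -0.021]
eef_rot: [0.964, -0.258, -0.06, -0.016]
contact_force: [-0.6, -0.9, 0.3]
opening: 0.822
finger_force: 0.0
now [ 0.3363 -0.1953 -0.021 ] tilt [-0.1079  0.0627 -0.9922] grip 0.822 F [-0.6 -0.9  0.3] q7 -0.72
shift [-0.     0.006  0.007] turn [-0.0002  0.0796 -0.    ]
[ 0.38  0.95  0.07  2.27 -0.95  0.08 -0.72] [ 0.3406 -0.1978  0.0187]
clock: 69.65
tool_pos: [0.3363, -0.1956, -0.0211]
eef_rot: [0.964, -0.259, -0.06, -0.016]
contact_force: [-0.3, -1.1, 7.1]
opening: 0.695
finger_force: 30.0
```

```bash

python3 -m pendant '[0.5,-0.015,0,-0.12,0,0,0,0.5,-0.04,0,-0.32,0,0,0,0.5,-0.075,0,-0.6,0,0.04,0,0.5,-0.1,0,-0.9,0,0.08,0,0.5,-0.08,0,-0.96,0,0.08,0,0.5,-0.08,0,-0.96,0,0.08,0,0.5,-0.08,0,-0.96,0,0.08,0]' 45
python3 -m pendant '[0.5,0.08,0,-0.1,0,0,-0.09,0.5,0.2,0,-0.2,0,0,-0.18,0.5,0.4,0,-0.3,0,0,-0.27,0.5,0.4,0,-0.3,0,0,-0.36,0.5,0.4,0,-0.3,0,0,-0.45,0.5,0.4,0,-0.3,0,0,-0.54,0.5,0.4,0,-0.3,0,0,-0.63,0.5,0.4,0,-0.3,0,0,-0.667,0.5,0.4,0,-0.3,0,0,-0.667]' 45
python3 -m pendant '[0.5,0,0,0,0,0,-0.09,0.5,0,0,0,0,0,-0.18,0.5,0,0,0,0,0,-0.27,0.5,0,0,0,0,0,-0.36,0.5,0,0,0,0,0,-0.45,0.5,0,0,0,0,0,-0.54,0.5,0,0,0,0,0,-0.63,0.5,0,0,0,0,0,-0.667,0.5,0,0,0,0,0,-0.667,0.5,0,0,0,0,0,-0.667]' 45
python3 -c "
from h import *
plan((.545,-.357,.15));print(r.get_state()['q'].round(2))"
```

```text
clock: 70.35
tool_pos: [0.3417, -0.1978, 0.1223]
eef_rot: [0.966, -0.258, -0.0, -0.001]
contact_force: [0.0, -0.1, -2.6]
opening: 0.687
finger_force: 45.0
clock: 71.25
tool_pos: [0.3927, -0.2277, 0.1661]
eef_rot: [0.966, 0.259, -0.001, -0.002]
contact_force: [0.5, 0.1, -2.4]
opening: 0.689
finger_force: 45.0
clock: 72.25
tool_pos: [0.393, -0.228, 0.1669]
eef_rot: [0.708, 0.706, 0.0, -0.001]
contact_force: [-0.2, -1.0, -2.2]
opening: 0.688
finger_force: 45.0
now [ 0.393  -0.228   0.1669] tilt [-0.001  0.002 -1.   ] grip 0.688 F [-0.2 -1.  -2.2] q7 0.43
shift [-0.858  1.015  0.11 ] turn [-0.0006 -0.0013 -0.0012]
[ 0.42  0.54  0.    2.11 -0.01  0.49  0.43]
```

```bash

python3 -m pendant '[0.5,-0.2,0.2,0,0,0,0,0.5,-0.45,0.45,0,0,0,0,0.5,-0.7,0.7,0,0,0,0,0.5,-0.887,0.947,0,0,0,0,0.5,-0.887,0.947,0,0,0,0,0.5,-0.887,0.947,0,0,0,0,0.5,-0.887,0.947,0,0,0,0]' 45
python3 -c "
from h import *
plan((.535,-.361,-.004))"
```

```text
clock: 72.95
tool_pos: [0.5341, -0.3597, 0.1666]
eef_rot: [0.707, 0.707, 0.0, -0.002]
contact_force: [-0.2, -0.7, -3.6]
opening: 0.69
finger_force: 45.0
now [ 0.5341 -0.3597  0.1666] tilt [-0.0026  0.003  -1.    ] grip 0.69 F [-0.2 -0.7 -3.6] q7 0.52
shift [-0.012  0.009  1.137] turn [-0.0017 -0.0019  0.0003]
```

```bash

python3 -m pendant '[0.5,-0.012,0.009,0.2,-0.001,-0.002,0,0.5,-0.012,0.009,0.4,-0.001,-0.002,0,0.5,-0.012,0.009,0.6,-0.001,-0.002,0,0.5,-0.012,0.009,0.6,-0.001,-0.002,0,0.5,-0.012,0.009,0.6,-0.001,-0.002,0]' 45
python3 -m pendant '[0.5,0,0,0.2,0,0,0,0.5,0,0,0.4,0,0,0,0.5,0,0,0.53,0,0,0,0.5,0,0,0.53,0,0,0,0.5,0,0,0.53,0,0,0]' 45
python3 -m pendant '[0.72,0,0,0,0,0,0,0.76,0,0,0,0,0,0,0.78,0,0,0,0,0,0,0.78,0,0,0,0,0,0]' 20
python3 -m pendant '[0.78,0,0,-0.3,0,0,0,0.78,0,0,-0.6,0,0,0,0.9,0,0,-0.95,0,0,0,1,0,0,-0.95,0,0,0,1,0,0,-0.95,0,0,0,1,0,0,-0.95,0,0,0]' 20
python3 -c "
from h import *
plan((.335,-.3,.19))
s=snap('wrist','w30'); bores(s)"
```

```text
clock: 73.45
tool_pos: [0.5363, -0.3621, 0.078]
eef_rot: [0.707, 0.707, -0.0, 0.001]
contact_force: [-0.4, 0.1, -2.0]
opening: 0.687
finger_force: 45.0
clock: 73.95
tool_pos: [0.5382, -0.3637, 0.0]
eef_rot: [0.707, 0.707, 0.0, 0.003]
contact_force: [0.1, 0.4, -2.2]
opening: 0.689
finger_force: 45.0
clock: 74.35
tool_pos: [0.5376, -0.3634, -0.0011]
eef_rot: [0.707, 0.707, 0.0, 0.002]
contact_force: [0.2, 0.0, 0.3]
opening: 0.778
finger_force: 0.0
clock: 74.95
tool_pos: [0.5359, -0.3621, 0.1394]
eef_rot: [0.707, 0.707, -0.0, 0.0]
contact_force: [-0.3, 0.1, -0.1]
opening: 0.996
finger_force: 0.0
now [ 0.5359 -0.3621  0.1394] tilt [-2.e-04 -9.e-04 -1.e+00] grip 0.996 F [-0.3  0.1 -0.1] q7 0.52
shift [ 0.415 -1.339 -0.338] turn [-0.0001  0.0006  0.0006]
dark (318, 248) 31 wl 3.0 17.0 [ 0.5763 -0.4197] ring HSV [108.   14.  148.5]
dark (514, 235) 1351 wl 28.0 89.0 [ 0.7899 -0.4047] ring HSV [111.  12.  40.]
dark (283, 198) 498 wl 24.0 26.0 [ 0.5381 -0.3633] ring HSV [111.   23.5 121. ]
dark (50, 165) 273 wl 63.2 10.8 [ 0.3026 -0.329 ] ring HSV [108.  10. 176.]
dark (28, 108) 25 wl 7.1 4.9 [ 0.2952 -0.2746] ring HSV [109.  10. 175.]
dark (54, 98) 530 wl 69.3 10.5 [ 0.3217 -0.2662] ring HSV [109.5  10.  173.5]
```

Both bearings are in the wide bin, at (0.576, -0.43) and (0.538, -0.363). Now the block near (0.312, -0.298), turned by about -17°.

```bash

python3 -m pendant '[1,0.05,-0.2,-0.169,0,0,0,1,0.13,-0.5,-0.169,0,0,0,1,0.207,-0.746,-0.169,0,0,0,1,0.207,-0.746,-0.169,0,0,0]' 20 >/dev/null
python3 -m pendant '[1,0.05,-0.2,-0.169,0,0,0.06,1,0.13,-0.5,-0.169,0,0,0.12,1,0.207,-0.746,-0.169,0,0,0.189,1,0.207,-0.746,-0.169,0,0,0.189,1,0.207,-0.746,-0.169,0,0,0.189,1,0.207,-0.746,-0.169,0,0,0.189,1,0.207,-0.746,-0.169,0,0,0.189]' 20
cat >> h.py <<'E'
def block(s,guess,th=(0,250)):
    "block: hull of the two dark end caps nearest the guess, matched to the model"
    h=cv2.cvtColor(s['img'],cv2.COLOR_RGB2HSV); m=cv2.inRange(h,(0,0,0),(179,255,62)); m[255:]=0; g=w2p(s,[*guess,.02])[0]; P=[]
    for c in cv2.findContours(m,cv2.RETR_EXTERNAL,cv2.CHAIN_APPROX_NONE)[0]:
        if cv2.contourArea(c)>60:
            q=p2w(s,[c[:,0].mean(0)],.02)[0]
            if np.hypot(*(q[:2]-guess))<.045: P.append(c)
    C=np.vstack(P)[:,0].astype(np.float32); hull=cv2.convexHull(C); u,a=hc(C.astype(float))
    # yaw from a brute-force hull overlap
    best=(0,)
    img=np.zeros((420,560),np.uint8); cv2.fillConvexPoly(img,hull.astype(int),1)
    c0=p2w(s,[u],.014)[0][:2]
    for y in np.radians(np.arange(-40,41,2.)):
        Rm=R.from_euler('z',y).as_matrix()
        for dx in np.arange(-.008,.0081,.002):
            for dy in np.arange(-.008,.0081,.002):
                t=np.zeros_like(img); k=cv2.convexHull(w2p(s,BLOCK@Rm.T+[c0[0]+dx,c0[1]+dy,0]).astype(np.float32)); cv2.fillConvexPoly(t,k.round().astype(int),1)
                i=(t&img).sum()/(t|img).sum()
                if i>best[0]: best=(i,c0[0]+dx,c0[1]+dy,np.degrees(y))
    print('block caps',len(P),'iou,x,y,yaw',np.round(best,4)); return best
E
python3 -c "
from h import *
s=report(name='w31'); b=block(s,np.array([.312,-.298])); t=np.radians(b[3]); plan((b[1],b[2],.07),(-np.sin(t),np.cos(t),0)); print(r.get_state()['q'].round(2))"
```

```text
clock: 76.1
tool_pos: [0.3146, -0.3011, 0.1903]
eef_rot: [0.803, 0.596, 0.0, 0.002]
contact_force: [0.2, 0.5, -0.4]
opening: 0.999
finger_force: 0.0
tcp [ 0.3146 -0.3011  0.1903] x [ 0.2901  0.957  -0.0015] y [ 0.957  -0.2901  0.0034] q7 0.43 cam [ 0.3367 -0.2246  0.366 ]
block caps 2 iou,x,y,yaw [  0.881    0.312   -0.2955 -20.    ]
now [ 0.3143 -0.3011  0.1904] tilt [ 0.0026 -0.0024 -1.    ] grip 1.001 F [-0.  -0.5 -0.1] q7 0.43
shift [ 0.032 -0.028  0.802] turn [0.002  0.0009 0.0347]
[ 0.61  0.48  0.06  2.14 -0.06  0.52  0.43]
```

```bash

python3 -m pendant '[0.8,0.032,-0.028,0.3,0.002,0.001,0.02,0.8,0.032,-0.028,0.55,0.002,0.001,0.02,0.8,0.032,-0.028,0.8,0.002,0.001,0.02,0.8,0.032,-0.028,0.8,0.002,0.001,0.02,0.8,0.032,-0.028,0.8,0.002,0.001,0.02,0.8,0.032,-0.028,0.8,0.002,0.001,0.02]' 20
python3 -c "
from h import *
plan((.312,-.296,-.022),(.309,.951,0)); print(r.get_state()['q'].round(2))"
```

```text
clock: 76.75
tool_pos: [0.3115, -0.2959, 0.0721]
eef_rot: [0.813, 0.582, 0.0, 0.001]
contact_force: [0.3, -0.4, 0.2]
opening: 0.796
finger_force: 0.0
now [ 0.3115 -0.2959  0.0721] tilt [ 0.0016 -0.0015 -1.    ] grip 0.796 F [ 0.3 -0.4  0.2] q7 0.42
shift [0.001 0.002 0.628] turn [ 0.0013  0.0006 -0.0084]
[ 0.64  0.72  0.02  2.26 -0.09  0.16  0.42]
```

```bash

python3 -m pendant '[0.8,0,0,0.2,0.001,0,0,0.8,0,0,0.4,0.001,0,0,0.8,0,0,0.5,0.001,0,0,0.8,0,0,0.5,0.001,0,0,0.8,0,0,0.5,0.001,0,0]' 20
python3 -c "
from h import *
plan((.312,-.296,-.02),(.309,.951,0)); print(r.get_state()['q'].round(2))"
```

```text
clock: 77.25
tool_pos: [0.3177, -0.3007, 0.0044]
eef_rot: [0.813, 0.582, -0.001, -0.008]
contact_force: [-1.2, 0.1, -0.0]
opening: 0.799
finger_force: 0.0
now [ 0.3177 -0.3007  0.0044] tilt [-0.0105  0.0123 -0.9999] grip 0.799 F [-1.2  0.1 -0. ] q7 1.04
shift [ 0.016 -0.044  0.163] turn [-0.0088 -0.0053 -0.0084]
[ 0.63  0.88  0.03  2.24 -0.71  0.04  1.04]
```

```bash

python3 -m pendant '[0.8,0.01,-0.016,-0.05,0.04,0.019,0,0.8,0.01,-0.016,0,0.04,0.019,0,0.8,0.01,-0.016,0,0.04,0.019,0,0.8,0.01,-0.016,0.08,0.04,0.019,0,0.8,0.01,-0.016,0.08,0.04,0.019,0,0.8,0.01,-0.016,0.08,0.04,0.019,0]' 20
python3 -c "
from h import *
plan((.3097,-.2938,-.018),(.309,.951,0)); p,m=tool();print(r.get_state()['q'].round(2),(p-.045*m[:,2]).round(4))"
```

```text
clock: 77.85
tool_pos: [0.3138, -0.2969, -0.0089]
eef_rot: [0.812, 0.582, -0.007, -0.044]
contact_force: [-0.2, 0.3, -0.8]
opening: 0.794
finger_force: 0.0
now [ 0.3138 -0.2969 -0.0089] tilt [-0.0634  0.0634 -0.996 ] grip 0.794 F [-0.2  0.3 -0.8] q7 1.03
shift [ 0.008 -0.027  0.063] turn [-0.0511 -0.0256 -0.0086]
[ 0.59  0.92  0.12  2.19 -0.7   0.17  1.03] [ 0.3167 -0.2997  0.0359]
```

```bash

python3 -m pendant '[0.8,0.008,-0.032,0,0,0,0,0.8,0.008,-0.032,0.03,0,0,0,0.8,0.008,-0.032,0.063,0,0,0,0.8,0.008,-0.032,0.063,0,0,0,0.8,0.008,-0.032,0.063,0,0,0]' 20
python3 -c "
from h import *
plan((.3097,-.2938,-.018),(.309,.951,0)); p,m=tool();print(r.get_state()['q'].round(2),(p-.045*m[:,2]).round(4))"
python3 -m pendant '[0.65,0,0,0,0,0,0,0.5,0,0,0,0,0,0,0.4,0,0,0,0,0,0,0.4,0,0,0,0,0,0,0.4,0,0,0,0,0,0,0.4,0,0,0,0,0,0]' 30
```

```text
clock: 78.35
tool_pos: [0.3092, -0.294, -0.0183]
eef_rot: [0.812, 0.582, -0.008, -0.044]
contact_force: [0.4, 0.3, 0.3]
opening: 0.8
finger_force: 0.0
now [ 0.3092 -0.294  -0.0183] tilt [-0.0643  0.0629 -0.996 ] grip 0.8 F [0.4 0.3 0.3] q7 1.04
shift [ 0.002  0.002 -0.002] turn [-0.0515 -0.0251 -0.0085]
[ 0.61  0.94  0.09  2.2  -0.71  0.12  1.04] [ 0.3121 -0.2968  0.0265]
clock: 78.95
tool_pos: [0.3094, -0.2941, -0.0181]
eef_rot: [0.812, 0.582, -0.008, -0.044]
contact_force: [-0.2, -0.2, 0.3]
opening: 0.511
finger_force: 29.7
```

```bash

python3 -m pendant '[0.4,0,0,-0.15,0,0,0,0.4,0,0,-0.35,0,0,0,0.4,0,0,-0.65,-0.03,-0.015,0,0.4,0,0,-1,-0.0515,-0.025,-0.09,0.4,0,0,-1,-0.0515,-0.025,-0.18,0.4,0,0,-1,-0.0515,-0.025,-0.21,0.4,0,0,-1,-0.0515,-0.025,-0.21,0.4,0,0,-1,-0.0515,-0.025,-0.21]' 45
python3 -c "
from h import *
plan((.575,-.249,.14))"
```

```text
clock: 79.75
tool_pos: [0.3184, -0.303, 0.131]
eef_rot: [0.707, 0.707, 0.007, -0.001]
contact_force: [-0.4, -0.3, -3.0]
opening: 0.511
finger_force: 44.5
now [ 0.3184 -0.303   0.131 ] tilt [ 0.008   0.012  -0.9999] grip 0.511 F [-0.4 -0.3 -3. ] q7 1.17
shift [ 0.359  1.711 -0.042] turn [ 0.0051 -0.0077  0.0004]
```

```bash

python3 -m pendant '[0.4,0.05,0.25,-0.04,0.005,-0.008,0,0.4,0.12,0.55,-0.04,0.005,-0.008,0,0.4,0.18,0.856,-0.04,0.005,-0.008,0,0.4,0.18,0.856,-0.04,0.005,-0.008,0]' 45 >/dev/null
python3 -m pendant '[0.4,0.05,0.25,0,0,0,0,0.4,0.12,0.55,0,0,0,0,0.4,0.18,0.856,0,0,0,0,0.4,0.18,0.856,0,0,0,0,0.4,0.18,0.856,0,0,0,0,0.4,0.18,0.856,0,0,0,0,0.4,0.18,0.856,0,0,0,0]' 45 
python3 -c "
from h import *
plan((.575,-.249,.005))
s=snap('wrist','w32')
for b in blobs(s,(50,120,40),(75,255,255),.05,300): print(b[2],b[3])"
```

```text
clock: 80.85
tool_pos: [0.5736, -0.2498, 0.1385]
eef_rot: [0.707, 0.707, -0.001, 0.0]
contact_force: [0.0, -0.8, -2.8]
opening: 0.513
finger_force: 44.5
now [ 0.5736 -0.2498  0.1385] tilt [-9.0e-04 -1.3e-03 -1.0e+00] grip 0.513 F [ 0.  -0.8 -2.8] q7 0.76
shift [0.007 0.01  0.89 ] turn [-0.0006  0.0008 -0.0004]
[ 0.5707 -0.437 ] [[0.483, -0.414], [0.658, -0.414], [0.662, -0.46], [0.479, -0.46]]
[ 0.4798 -0.3157] [[0.454, -0.329], [0.486, -0.285], [0.506, -0.302], [0.473, -0.347]]
[ 0.5392 -0.2486] [[0.424, -0.298], [0.443, -0.193], [0.642, -0.198], [0.648, -0.305]]
```

```bash

python3 -m pendant '[0.4,0.007,0.01,0.2,0,0,0,0.4,0.007,0.01,0.45,0,0,0,0.4,0.007,0.01,0.65,0,0,0,0.4,0.007,0.01,0.8,0,0,0,0.4,0.007,0.01,0.95,0,0,0,0.4,0.007,0.01,0.95,0,0,0,0.4,0.007,0.01,0.95,0,0,0]' 45
python3 -m pendant '[0.55,0,0,0,0,0,0,0.6,0,0,0,0,0,0,0.62,0,0,0,0,0,0,0.62,0,0,0,0,0,0]' 20
python3 -m pendant '[0.62,0,0,-0.3,0,0,0,0.62,0,0,-0.6,0,0,0,0.8,0,0,-1,0,0,0,0.8,0,0,-1,0,0,0,0.8,0,0,-1,0,0,0,0.8,0,0,-1,0,0,0]' 20
python3 -c "
from h import *
plan((.4265,-.045,.19))
s=snap('wrist','w33'); bores(s)"
```

```text
clock: 81.6
tool_pos: [0.5767, -0.2488, -0.0032]
eef_rot: [0.707, 0.707, -0.0, 0.001]
contact_force: [-0.4, -0.6, -2.8]
opening: 0.51
finger_force: 44.5
clock: 82.0
tool_pos: [0.5778, -0.2484, -0.0027]
eef_rot: [0.706, 0.708, 0.0, 0.002]
contact_force: [-0.2, 0.3, 0.7]
opening: 0.623
finger_force: 0.0
clock: 82.6
tool_pos: [0.5763, -0.2471, 0.1453]
eef_rot: [0.706, 0.708, -0.0, -0.0]
contact_force: [-0.7, -0.2, -0.8]
opening: 0.799
finger_force: 0.0
now [ 0.5763 -0.2471  0.1453] tilt [-4.e-04 -2.e-04 -1.e+00] grip 0.799 F [-0.7 -0.2 -0.8] q7 0.76
shift [ 1.349 -0.996 -0.298] turn [-0.0003  0.0001  0.0015]
dark (282, 230) 140 wl 5.0 39.0 [ 0.5782 -0.2869] ring HSV [68.  83.  99.5]
dark (282, 168) 147 wl 8.0 42.0 [ 0.5774 -0.2178] ring HSV [102.5  19.  185.5]
dark (123, 4) 98 wl 7.0 30.0 [ 0.4366 -0.0727] ring HSV [110.   9. 180.]
```

The first block is in the narrow bin. Now the last block, near (0.427, -0.033).

```bash

python3 -m pendant '[1,0.2,-0.15,-0.149,0,0,0,1,0.45,-0.33,-0.149,0,0,0,1,0.675,-0.498,-0.149,0,0,0,1,0.675,-0.498,-0.149,0,0,0]' 20 >/dev/null
python3 -m pendant '[1,0.2,-0.15,-0.149,0,0,0,1,0.45,-0.33,-0.149,0,0,0,1,0.675,-0.498,-0.149,0,0,0,1,0.675,-0.498,-0.149,0,0,0,1,0.675,-0.498,-0.149,0,0,0,1,0.675,-0.498,-0.149,0,0,0,1,0.675,-0.498,-0.149,0,0,0]' 20
python3 -c "
from h import *
s=report(name='w34'); b=block(s,np.array([.4265,-.033])); t=np.radians(b[3]); plan((b[1],b[2],.07),(-np.sin(t),np.cos(t),0)); print(r.get_state()['q'].round(2)); bores(s,roi=(200,20,380,255))"
```

```text
clock: 83.75
tool_pos: [0.4281, -0.0471, 0.1903]
eef_rot: [0.707, 0.707, -0.0, 0.002]
contact_force: [0.7, 0.3, 0.0]
opening: 0.999
finger_force: 0.0
tcp [ 0.4281 -0.0471  0.1903] x [ 0.      1.     -0.0027] y [ 1.     -0.      0.0016] q7 0.55 cam [0.4273 0.0329 0.3659]
block caps 2 iou,x,y,yaw [ 0.8955  0.4259 -0.0333 -6.    ]
now [ 0.4279 -0.047   0.1904] tilt [ 0.0015 -0.0025 -1.    ] grip 1.004 F [-0.3 -0.8  0.1] q7 0.55
shift [ 0.093 -0.015  0.802] turn [0.0011 0.0015 0.0667]
[-0.34  0.53  0.52  2.17 -0.49  0.56  0.55]
dark (367, 206) 82 wl 11.0 8.0 [ 0.5347 -0.0733] ring HSV [ 60.    7.  137.5]
dark (353, 206) 81 wl 8.3 11.8 [ 0.5179 -0.0732] ring HSV [ 60.   7. 133.]
dark (275, 202) 90 wl 34.6 3.6 [ 0.4213 -0.0678] ring HSV [110.   11.  167.5]
dark (370, 188) 87 wl 11.0 9.0 [ 0.5357 -0.0506] ring HSV [ 92.5   8.  138.5]
dark (355, 188) 78 wl 10.0 8.0 [ 0.5181 -0.0499] ring HSV [ 60.    7.  115.5]
dark (372, 170) 89 wl 11.0 9.0 [ 0.536  -0.0275] ring HSV [ 65.    7.  151.5]
dark (356, 168) 88 wl 11.0 9.0 [ 0.5181 -0.0263] ring HSV [ 60.    7.5 149. ]
dark (282, 148) 176 wl 36.8 6.6 [ 0.4297 -0.0021] ring HSV [110.    9.5 166. ]
```

```bash

python3 -m pendant '[0.8,0.093,-0.015,0.3,0.001,0.001,0.073,0.8,0.093,-0.015,0.55,0.001,0.001,0.073,0.8,0.093,-0.015,0.8,0.001,0.001,0.073,0.8,0.093,-0.015,0.8,0.001,0.001,0.073,0.8,0.093,-0.015,0.8,0.001,0.001,0.073,0.8,0.093,-0.015,0.8,0.001,0.001,0.073]' 20
python3 -m pendant '[0.8,0,-0.02,0.1,0.022,-0.001,0,0.8,0,-0.02,0.2,0.044,-0.002,0,0.8,0,-0.02,0.4,0.044,-0.002,0,0.8,0,-0.02,0.48,0.044,-0.002,0,0.8,0,-0.02,0.48,0.044,-0.002,0,0.8,0,-0.02,0.48,0.044,-0.002,0]' 20
python3 -c "
from h import *
plan((.4227,-.0331,-.018),(.115,.9934,0)); p,m=tool();print(r.get_state()['q'].round(2),(p-.045*m[:,2]).round(4))"
```

```text
clock: 84.4
tool_pos: [0.4261, -0.0328, 0.0719]
eef_rot: [0.746, 0.666, 0.001, 0.001]
contact_force: [0.3, 0.1, -0.1]
opening: 0.8
finger_force: 0.0
clock: 85.0
tool_pos: [0.423, -0.0319, -0.0002]
eef_rot: [0.745, 0.666, -0.024, -0.024]
contact_force: [-0.1, -0.1, -0.3]
opening: 0.805
finger_force: 0.0
now [ 4.23e-01 -3.19e-02 -2.00e-04] tilt [-0.0672  0.004  -0.9977] grip 0.805 F [-0.1 -0.1 -0.3] q7 0.67
shift [-0.008  0.007  0.119] turn [-0.0428  0.0023  0.0016]
[-0.09  0.9   0.1   2.23 -0.81  0.12  0.67] [ 0.426  -0.032   0.0447]
```

```bash

python3 -m pendant '[0.8,-0.008,0.004,0.06,0,0,0,0.8,-0.008,0.004,0.119,0,0,0,0.8,-0.008,0.004,0.119,0,0,0,0.8,-0.008,0.004,0.119,0,0,0]' 20
python3 -m pendant '[0.65,0,0,0,0,0,0,0.5,0,0,0,0,0,0,0.4,0,0,0,0,0,0,0.4,0,0,0,0,0,0,0.4,0,0,0,0,0,0,0.4,0,0,0,0,0,0]' 30
python3 -m pendant '[0.4,0,0,-0.15,0,0,0,0.4,0,0,-0.35,0,0,0,0.4,0,0,-0.65,-0.022,0,0,0.4,0,0,-1,-0.043,0.002,-0.04,0.4,0,0,-1,-0.043,0.002,-0.073,0.4,0,0,-1,-0.043,0.002,-0.073,0.4,0,0,-1,-0.043,0.002,-0.073]' 45
python3 -c "
from h import *
plan((.497,-.249,.14))"
```

```text
clock: 85.4
tool_pos: [0.421, -0.0327, -0.0194]
eef_rot: [0.745, 0.666, -0.024, -0.025]
contact_force: [-0.5, 0.3, -0.3]
opening: 0.798
finger_force: 0.0
clock: 86.0
tool_pos: [0.4218, -0.0328, -0.0192]
eef_rot: [0.745, 0.666, -0.024, -0.024]
contact_force: [1.0, 0.4, 0.8]
opening: 0.516
finger_force: 29.8
clock: 86.7
tool_pos: [0.4307, -0.0329, 0.1292]
eef_rot: [0.707, 0.708, 0.0, -0.003]
contact_force: [0.0, -0.3, -3.4]
opening: 0.505
finger_force: 44.6
now [ 0.4307 -0.0329  0.1292] tilt [-0.0045  0.0049 -1.    ] grip 0.505 F [ 0.  -0.3 -3.4] q7 0.67
shift [-1.441  0.44  -0.081] turn [-0.0028 -0.0031  0.0009]
```

```bash

python3 -m pendant '[0.4,-0.2,0.06,-0.08,-0.003,-0.003,0,0.4,-0.45,0.13,-0.08,-0.003,-0.003,0,0.4,-0.72,0.22,-0.08,-0.003,-0.003,0,0.4,-0.72,0.22,-0.08,-0.003,-0.003,0]' 45 >/dev/null
python3 -m pendant '[0.4,-0.2,0.06,0,0,0,0,0.4,-0.45,0.13,0,0,0,0,0.4,-0.72,0.22,0,0,0,0,0.4,-0.72,0.22,0,0,0,0,0.4,-0.72,0.22,0,0,0,0,0.4,-0.72,0.22,0,0,0,0,0.4,-0.72,0.22,0,0,0,0]' 45 
python3 -c "
from h import *
plan((.497,-.249,-.003))"
```

```text
clock: 87.8
tool_pos: [0.4974, -0.2473, 0.141]
eef_rot: [0.706, 0.708, 0.001, -0.0]
contact_force: [0.2, -0.3, -3.3]
opening: 0.512
finger_force: 44.6
now [ 0.4974 -0.2473  0.141 ] tilt [ 8.0e-04  1.8e-03 -1.0e+00] grip 0.512 F [ 0.2 -0.3 -3.3] q7 0.88
shift [-0.013 -0.004  0.96 ] turn [ 0.0005 -0.0011  0.0022]
```

```bash

python3 -m pendant '[0.4,-0.013,-0.004,0.2,0,-0.001,0,0.4,-0.013,-0.004,0.45,0,-0.001,0,0.4,-0.013,-0.004,0.65,0,-0.001,0,0.4,-0.013,-0.004,0.8,0,-0.001,0,0.4,-0.013,-0.004,0.95,0,-0.001,0,0.4,-0.013,-0.004,0.95,0,-0.001,0,0.4,-0.013,-0.004,0.95,0,-0.001,0]' 45
python3 -m pendant '[0.55,0,0,0,0,0,0,0.6,0,0,0,0,0,0,0.62,0,0,0,0,0,0,0.62,0,0,0,0,0,0]' 20
python3 -m pendant '[0.62,0,0,-0.3,0,0,0,0.62,0,0,-0.6,0,0,0,0.8,0,0,-1,0,0,0,0.8,0,0,-1,0,0,0,0.8,0,0,-1,0,0,0]' 20
python3 -m pendant '[0.8,-0.3,-0.3,-0.3,0,0,0,0.8,-0.5,-0.5,-0.5,0,0,0,0.8,-0.8,-0.7,-0.5,0,0,0,0.8,-0.8,-0.7,-0.5,0,0,0,0.8,-0.8,-0.7,-0.5,0,0,0]' 20
python3 -c "
from h import *
a=snap('top','tend');b=snap('scene','send');w=snap('wrist','wend')
A=cv2.resize(a['img'][100:320,90:500,::-1],(800,429),interpolation=cv2.INTER_CUBIC)
cv2.imwrite('pics/end.png',np.vstack([A,np.hstack([cv2.resize(b['img'][120:400,120:420,::-1],(184,171)),cv2.resize(b['img'][170:280,250:400,::-1],(234,171),interpolation=cv2.INTER_CUBIC),np.zeros((171,382,3),np.uint8)])]))
print(rimfit(a,(.628,.058),.205,.012)); print(tool()[0])"
```

```text
clock: 88.5
tool_pos: [0.4978, -0.2507, -0.0003]
eef_rot: [0.706, 0.708, 0.0, 0.001]
contact_force: [-0.2, -0.4, -3.0]
opening: 0.505
finger_force: 44.6
clock: 88.9
tool_pos: [0.4984, -0.2516, 0.0003]
eef_rot: [0.706, 0.708, 0.001, 0.002]
contact_force: [0.0, 0.2, 0.2]
opening: 0.622
finger_force: 0.0
clock: 89.4
tool_pos: [0.4987, -0.2516, 0.1515]
eef_rot: [0.706, 0.708, 0.001, 0.004]
contact_force: [-0.8, 0.1, -0.9]
opening: 0.796
finger_force: 0.0
clock: 89.9
tool_pos: [0.3882, -0.3753, 0.2242]
eef_rot: [0.709, 0.705, -0.001, 0.002]
contact_force: [-1.2, 0.2, -0.8]
opening: 0.803
finger_force: 0.0
(array([0.6275, 0.0587]), np.float32(20.810688))
[ 0.39270143 -0.36940276  0.22275592]
```

View pics/end.png

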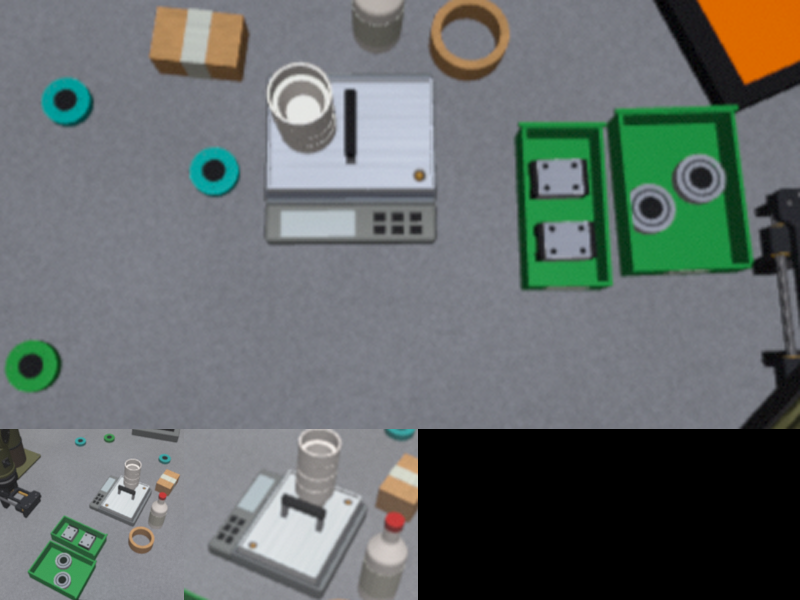

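The final picture shows the pan home on its pegs, with the cup stack upright at (305,105). Both blocks are in the narrow bin at (558,178) and (566,241), and both bearings in the wide bin at (652,207) and (700,178). The gripper is clear of everything, so I hand in.

```bash
python3 -m pendant '[0.8,0,0,0,0,0,0,0.8,0,0,0,0,0,0,0.8,0,0,0,0,0,0,0.8,0,0,0,0,0,0,0.8,0,0,0,0,0,0]' >/dev/null; python3 -c "
from plant import r
print(r.finish_job())"
```

```text
the job is handed in; nothing more can be done
None
```

The job is handed in (no verdict came back): the final pictures show the pan home on its pegs with all four cups nested on it, both bearings in the wide bin, both blocks in the narrow bin, and the other objects left where they were.

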